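Bind note blocks in a wheel-tensioned press

ROBOT

A 6-joint arm with a two-finger parallel gripper is mounted at the origin on a cart in front of the work surface, level with it; the furniture and walls round the work are solid. World frame = base frame: x ahead of the robot, y to its left, z up, the work surface at z = 0. Lengths are in m, angles in degrees, forces in N, time in s.
With the tool pointing down it reaches from about 0.25 to 0.725 m from the base axis. Payload 4 kg.
Tool frame: the origin (TCP) lies midway between the tips of the shut fingers; the grasp point (between the pads) lies 19 mm behind it; z points along the fingers, y is the line along which they close (so a half turn about z gives the same grasp; the last joint's range is limited). The gripper opens to 85 mm and grips with 20 to 120 N. Pads are 22 mm wide; open, the fingers measure 114 mm over their backs; the gripper's body (76 mm by 85 mm) begins 54 mm behind the grasp point. The pads swing forward as they close: fully open they stand 13 mm farther back than shut.
Start: joints at [-65.432, 13.785, 0.286, 76.501, 0, 90], TCP at [0.208, -0.455, 0.231] pointing down, gripper open.
Joint ranges: [-155.79, 155.79], [-60.16, 107.12], [-62.33, 73.08], [-114, 123.19], [-81.49, 82.49], [-180, 180]. Speed limits (degrees/s): [159.86, 159.86, 180, 180, 180, 180].

INTERFACE

Orientations are given as a 3x3 rotation matrix whose columns are the frame's x, y, z axes.
In Python, from plant import manip gives the robot as it stands. The module is installed in compiled form; this text tells all that it offers.
- The arm moves only by the shell command python3 -m handwheel 'ROWS' [OPENING] [FORCE]. ROWS is JSON, a list of rows, each a list of 6 numbers: the shift along the world's x, y, z in mm, then the turn, a rotation vector about the world's x, y, z in degrees. In form: [[dx, dy, dz, rx, ry, rz], ...]. A call has 1 to 8 rows; each row shifts and turns the commanded pose from where the row before left it; what a row does not reach is not made up. A row lasts 1/10 s, in which the tool goes at most 50 mm and 8.59 degrees, less where a joint would pass 70% of its speed; a pose out of reach is approached as far as the arm can. A call is refused whole if a number of a shift passes 50 or a number of a turn 8.59, either way. A call with a gripper value outside its range is refused whole. OPENING is the finger opening in mm, from 0 to 85.4, set as the call begins (- or left out, the last holds). The fingers move at their own pace and stop on an object; FORCE is the grip in N (left out, the last holds). Time passes only in rows, so rows that do not move let the fingers close. It gives the time, the measured TCP pose, the force, the opening and the grip force at its end, in the units of the state.
- manip.read_state(): the state, without advancing time (a new reading comes with each control period).
- manip.snapshot(name): name is "scene" or "top" or "wrist"; returns (picture, depth): 480x640x3 uint8, red, green, blue; 480x640 float32, m along the optical axis (not along the pixel's ray), 0 where there is no reading.
- manip.camera_params(name): a dict with "K" (3x3 intrinsics, pixels), "extrinsics" (4x4, takes a point from camera to world coordinates); the wrist camera has in their place "mount" (4x4, takes a point from camera to tool coordinates, whose origin is the TCP and whose axes are the flange's). Camera axes: x right, y down, z forward; pixel columns grow to the right and rows downward; lengths in m; the calibration is good to about 2 mm. A picture is of the moment at which its call begins: read the wrist's pose just before it. camera_params takes no time and is no camera call.
- manip.hand_in(): hands the job in; it is judged then, once.
The state is a dict: "t": time; "joint_positions": joint angles; "dq": joint speeds; "effort": joint torques, N m; "tcp_pos": TCP position; "tool_rot": TCP orientation; "force": force on the tool from outside, world axes, zero at the start; "torque": the same for the moment, N m; "finger_gap": opening from 0.0 (shut) to 1.0 (fully open); "gripper_force": force on a finger pad.
Only numpy, scipy, OpenCV 4.12 (cv2) and the standard library are available. Lean on these libraries where they do the work, as an engineer would, in place of code of your own. Each camera call takes 0.05 s, during which the arm holds its last target. There are 200 camera calls.

TASK

Bind the yellow note blocks in the pad press: first slide the wooden pressing board out from under the carton and the earbud case in the stand, leaving those two standing there untouched. Then lay every yellow note block flat in the press side by side, short edges facing the orange gum strip, lay the board flat behind them across the whole row, and wind the hand wheel clockwise until it feels firm and the dial needle stands in the green - never into the red - so that the board holds all the blocks square against the strip. Leave the other things on the desk where they are.

Things in the scene. Friction and masses are not known exactly. Their poses are not given: they have to be found in the camera images.
- bed (a point): Pad press, fixed to the desk: middle of the loading area on its grey bed, 8 mm above the desk. x runs along the back stop (the row), y from the stop towards the hand wheel, z up. Bed x -110..110 mm, no side walls. The jaw pushes the load home: block centres to y = -76 mm, the board's to -29.5 mm. For finger room lay blocks at y = -50, 43 mm apart in x, and the board at y = 33.
- stop (a point): Middle of the back stop's face with the orange gum strip, 10 mm above the bed, at bed y = -100 mm; the stop is 220 mm long (x) and its top is 20 mm above the bed. Axes as bed.
- jaw_face (a point): Middle of the blue jaw's pressing face (130 mm wide, from 2 to 26 mm above the bed), 10 mm above the bed; axes as bed. It starts at bed y = 78 to 85 mm and is advanced to -y. Behind it the carriage and then the wheel housing (from bed y = 167 mm on), all lower than 40 mm above the bed.
- wheel_hub (a point): Top centre of the hand wheel (black rim, 94 mm across, rim top 51 mm above the desk, hub top 56 mm above the desk), on its vertical axis, at bed x = 0, y = 215 mm.
- knob (a point): Middle of the red crank knob on the wheel: upright, 16 mm thick, 34 mm tall, its centre 70 mm above the desk and 40 mm from the wheel's axis. It spins freely on the wheel, so it can be held from above and led round in a circle without turning the hand.
- wheel (a joint): Hand wheel angle, rad; grows clockwise seen from above, which advances the jaw 5 mm per rad (about 18 rad from open until the blocks are home, then about 3 more to firm). Range 0 to 26. It stays where it is let go. Turning it takes about 0.11 N m when slack (3 N at the knob), 0.19 N m when firm (5 N at the knob).
- jaw (a joint): Squeeze of the jaw's spring, m: 0 slack, under 0.006 while it only pushes the blocks along, 0.012 to 0.020 firm (dial needle in the green), above 0.022 red, 0.030 stop. 2.4 N plus 0.8 N per mm. The dial (51 mm, facing up) rides on the carriage, 83 mm to +x of and 63 mm behind the jaw, 50 mm above the desk; its needle turns clockwise as the squeeze grows.
- board_mid (a point): Centre of the loose wooden pressing board, 190 x 45 x 12 mm, 90 g; its x axis is the long way. It lies flat on the desk at first, the far 90 mm of it under the carton in the stand, the near part sticking out towards the robot; it can be taken across its 45 mm width. In the press its long side lies along the bed's x.
- stand: Fixed aluminium stand without a floor, 110 (x) x 151 (y) x 40 mm, origin at its centre on the desk, x axis pointing away from the robot. Its front wall (at x = -53 mm) has a gap 83 mm wide (y -41..41 mm) through which the board slides out along -x; the front wall's two ends hold the carton back.
- carton: Loose flat yellow carton, 90 x 130 x 22 mm, 120 g, lying on the board inside the stand; origin at the centre of its underside. It drops 12 mm to the desk when the board is drawn out. Not to be handled.
- case: Loose white earbud case, 47 x 60 x 24 mm, on top of the carton; origin at the centre of its underside. Not to be handled.
- block0_mid (a point): Centre of a loose yellow note block, 36 (its x) x 48 (its y) x 13 mm, 40 g, lying flat on the desk. Two to four such blocks are present. In the press its y axis lies along the bed's y, either way round.
- block1_mid (a point): Centre of a loose yellow note block, 36 (its x) x 48 (its y) x 13 mm, 40 g, lying flat on the desk. Two to four such blocks are present. In the press its y axis lies along the bed's y, either way round.
- block2_mid (a point): Centre of a loose yellow note block, 36 (its x) x 48 (its y) x 13 mm, 40 g, lying flat on the desk. Two to four such blocks are present. In the press its y axis lies along the bed's y, either way round.
- block3_mid (a point): Centre of a loose yellow note block, 36 (its x) x 48 (its y) x 13 mm, 40 g, lying flat on the desk. Two to four such blocks are present. In the press its y axis lies along the bed's y, either way round.
- charger_brick: Black power brick, 50 x 114 x 30 mm, bystander; origin under its middle.
- lemon: Lemon, 78 x 55 x 56 mm, bystander; origin on its underside.
- nasal_spray: White spray bottle, 31 x 31 x 107 mm, upright bystander; origin under its middle.
- stapler: Blue stapler, 125 x 30 x 43 mm, bystander; origin under its middle, x axis the long way.

How it is judged (in metres and radians):
On the way, in this order (a step that is already met when the one before it is completed fails the run):
1. the board is slid fully out of the stand, the carton and the case on it still standing in the stand (x of board_mid in the frame of stand below -0.14 m and horizontal distance between carton and stand below 0.03 m and angle between carton's own z axis and vertical below 0.12 rad and horizontal distance between case and carton below 0.04 m and angle between case's own z axis and vertical below 0.2 rad and z of case in the frame of carton above 0.018 m), for 0.2 s.
2. all blocks and the board lie flat between the back stop and the jaw, not yet pressed firmly (y of block0_mid in the frame of bed between -0.081 and -0.015 m and x of block0_mid in the frame of bed between -0.105 and 0.105 m and z of block0_mid in the frame of bed between 0.002 and 0.011 m and y of block1_mid in the frame of bed between -0.081 and -0.015 m and x of block1_mid in the frame of bed between -0.105 and 0.105 m and z of block1_mid in the frame of bed between 0.002 and 0.011 m and y of block2_mid in the frame of bed between -0.081 and -0.015 m and x of block2_mid in the frame of bed between -0.105 and 0.105 m and z of block2_mid in the frame of bed between 0.002 and 0.011 m and y of block3_mid in the frame of bed between -0.081 and -0.015 m and x of block3_mid in the frame of bed between -0.105 and 0.105 m and z of block3_mid in the frame of bed between 0.002 and 0.011 m and y of board_mid in the frame of bed between -0.034 and 0.07 m and x of board_mid in the frame of bed between -0.035 and 0.035 m and z of board_mid in the frame of bed between 0.002 and 0.01 m and angle between the x axis of board_mid and the x axis of bed, either way round below 0.3 rad and value of joint jaw below 0.009 m), for 0.2 s.
3. the wheel is wound to firm, with the blocks pressed home against the stop (y of block0_mid in the frame of bed between -0.081 and -0.071 m and x of block0_mid in the frame of bed between -0.105 and 0.105 m and z of block0_mid in the frame of bed between 0.002 and 0.011 m and y of block1_mid in the frame of bed between -0.081 and -0.071 m and x of block1_mid in the frame of bed between -0.105 and 0.105 m and z of block1_mid in the frame of bed between 0.002 and 0.011 m and y of block2_mid in the frame of bed between -0.081 and -0.071 m and x of block2_mid in the frame of bed between -0.105 and 0.105 m and z of block2_mid in the frame of bed between 0.002 and 0.011 m and y of block3_mid in the frame of bed between -0.081 and -0.071 m and x of block3_mid in the frame of bed between -0.105 and 0.105 m and z of block3_mid in the frame of bed between 0.002 and 0.011 m and y of board_mid in the frame of bed between -0.034 and -0.024 m and x of board_mid in the frame of bed between -0.035 and 0.035 m and z of board_mid in the frame of bed between 0.002 and 0.01 m and angle between the x axis of board_mid and the x axis of bed, either way round below 0.06 rad and value of joint jaw between 0.011 and 0.021 m), for 0.2 s.
At the end, for the whole second after the job is handed in: every block flat against the back stop (within 5 mm), the board flat and square (0.06 rad) behind them, within 35 mm of the middle; jaw spring squeezed 11 to 21 mm, wheel still; carton within 30 mm of the stand's centre, the case upright on it (all of step 3 and horizontal distance between carton and stand below 0.03 m and angle between carton's own z axis and vertical below 0.12 rad and horizontal distance between case and carton below 0.04 m and angle between case's own z axis and vertical below 0.2 rad and z of case in the frame of carton above 0.018 m and velocity of joint wheel between -0.05 and 0.05 rad/s); the robot touches nothing.
It fails at once if the spring is wound into the red (value of joint jaw above 0.0235 m).
It fails at once if the carton or the case is handled or pushed by the gripper (contact force between the fingers and carton above 3 N or contact force between the fingers and case above 3 N).
It fails at once if the case falls off the carton or the carton tips up (z of case in the frame of carton below 0.012 m or angle between carton's own z axis and vertical above 0.5 rad).
It fails at once if a bystander is pushed away (distance of any of charger_brick, lemon, nasal_spray, stapler from where it was at the start of the episode above 0.05 m).
Of block0, block1, block2, block3 only 2 to 4 are there at a start; the rules pass over those that are not, and their reading is None.
At some moment in a run one of block0, block1, block2, block3 may be knocked a few centimetres aside while the robot is not near it.
Once in a run the grip may slacken for a moment while it holds something.
It also fails if it takes over 210 s, if anything falls off the work surface, if the arm or the gripper's body presses on something with over 40 N, if the wrist force passes 120 N, or if a joint passes its speed limit or range.

## Working session

There is one attempt and no reset: what is moved stays moved. The work goes in short steps, Python scripts to look and compute and a shell command to move; the robot and the scene stay as the last step left them, time stands still between calls to the robot, and variables do not carry over. Pictures are saved under pics/ and viewed, at most 14 in all, crops included, and the job is handed in when it is done.

```bash
mkdir -p pics; python3 - <<'E'
from plant import manip
import cv2,numpy as np
np.set_printoptions(precision=4,suppress=True)
s=manip.read_state();print(s)
for n in("top","scene"):
    im,d=manip.snapshot(n);cv2.imwrite(f"pics/{n}0.png",im[:,:,::-1]);np.save(f"pics/{n}0.npy",d)
    print(n,manip.camera_params(n))
print(manip.camera_params("wrist"))
E
```

```text
{'t': 0.0, 'joint_positions': array([-65.4308,  13.8331,   0.2124,  76.5004,   0.0008,  89.9995]), 'dq': array([-0.0507, -0.0163,  0.0128,  0.0397, -0.0791,  0.1256]), 'effort': array([  0.0011, -37.2318,  25.2408,   0.017 ,   0.0001,  -0.    ]), 'tcp_pos': array([ 0.2076, -0.4542,  0.2304]), 'tool_rot': array([[ 0.9095,  0.4158, -0.0009],
       [ 0.4158, -0.9095,  0.0019],
       [ 0.    , -0.0021, -1.    ]]), 'force': array([-0.3857, -0.6168,  0.8133]), 'torque': array([0.0172, 0.0054, 0.0105]), 'gripper_force': 0.0, 'finger_gap': 0.9990746555260561}
top {'K': array([[463.9849,   0.    , 327.7229],
       [  0.    , 463.9849, 239.4587],
       [  0.    ,   0.    ,   1.    ]]), 'extrinsics': array([[-0.019 , -0.9855,  0.1689,  0.331 ],
       [-0.9995,  0.0232,  0.0232,  0.0307],
       [-0.0268, -0.1683, -0.9854,  1.2688],
       [ 0.    ,  0.    ,  0.    ,  1.    ]])}
scene {'K': array([[489.1937,   0.    , 322.2898],
       [  0.    , 489.1937, 238.0727],
       [  0.    ,   0.    ,   1.    ]]), 'extrinsics': array([[-0.4178, -0.3715,  0.8291, -0.8687],
       [-0.9083,  0.1513, -0.3899,  0.7118],
       [ 0.0194, -0.916 , -0.4006,  0.7339],
       [ 0.    ,  0.    ,  0.    ,  1.    ]])}
{'K': array([[384.1218,   0.    , 322.2156],
       [  0.    , 384.1218, 240.6165],
       [  0.    ,   0.    ,   1.    ]]), 'mount': array([[-0.0001, -0.9478, -0.3188,  0.0829],
       [ 1.    , -0.0002,  0.0001, -0.0006],
       [-0.0002, -0.3188,  0.9478, -0.1422],
       [ 0.    ,  0.    ,  0.    ,  1.    ]])}
```

View pics/top0.png

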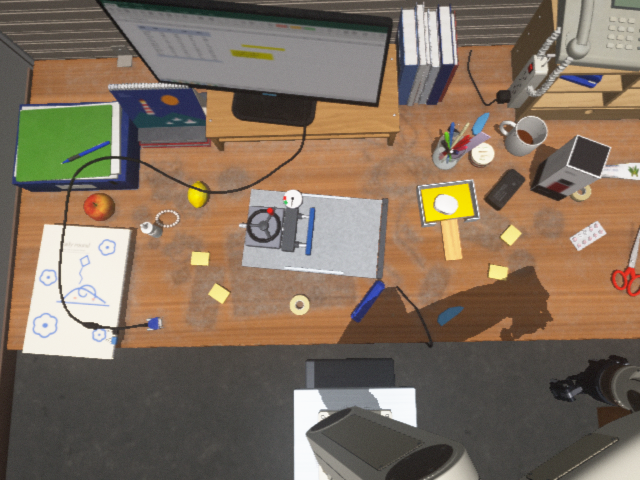

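View pics/scene0.png

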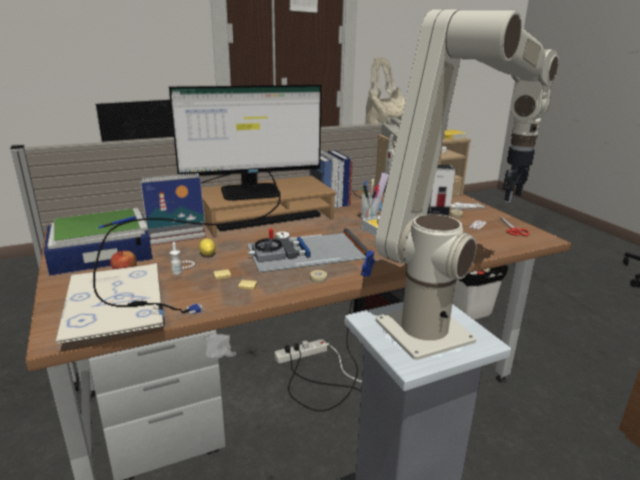

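```bash
cat > h.py <<'E'
from plant import manip
import cv2,numpy as np
np.set_printoptions(precision=4,suppress=True)
def cam(n,s=None):
    p=manip.camera_params(n)
    if n!="wrist": return p["K"],p["extrinsics"]
    T=np.eye(4);T[:3,:3]=s["tool_rot"];T[:3,3]=s["tcp_pos"]
    return p["K"],T@p["mount"]
def snap(n,f=None):
    s=manip.read_state();im,d=manip.snapshot(n);im=np.ascontiguousarray(im[:,:,::-1])
    if f: cv2.imwrite(f"pics/{f}.png",im)
    return im,d,cam(n,s)
def plane(uv,z,C):
    K,E=C;uv=np.atleast_2d(uv).astype(float)
    r=(E[:3,:3]@np.linalg.inv(K)@np.c_[uv,np.ones(len(uv))].T).T
    return E[:3,3]+r*((z-E[2,3])/r[:,2:3])
def px(P,C):
    K,E=C;q=(np.atleast_2d(P)-E[:3,3])@E[:3,:3];q=q@K.T;return q[:,:2]/q[:,2:]
def blobs(im,C,lo,hi,z,amin=40,amax=1e9):
    """colour mask blobs -> centre (m), (long,short) mm, long-axis yaw deg"""
    m=cv2.inRange(cv2.cvtColor(im,cv2.COLOR_BGR2HSV),lo,hi)
    m=cv2.morphologyEx(m,cv2.MORPH_OPEN,np.ones((3,3)))
    out=[]
    for c in cv2.findContours(m,cv2.RETR_EXTERNAL,cv2.CHAIN_APPROX_NONE)[0]:
        a=cv2.contourArea(c)
        if not amin<a<amax: continue
        w=plane(c[:,0,:],z,C)[:,:2]
        (x,y),_,_=r=cv2.minAreaRect((w*1000).astype(np.float32))
        b=cv2.boxPoints(r);e=[b[1]-b[0],b[2]-b[1]];e.sort(key=np.linalg.norm)
        yaw=(np.degrees(np.arctan2(e[1][1],e[1][0]))+90)%180-90
        out.append((c[:,0].mean(0).round(),np.round([x,y],1),np.round([np.linalg.norm(e[1]),np.linalg.norm(e[0])],1),round(float(yaw),1)))
    return out
YEL=((22,80,120),(35,255,255))
E
python3 - <<'E'
from h import *
im,d,C=cv2.imread("pics/top0.png"),None,cam("top")
hsv=cv2.cvtColor(im,cv2.COLOR_BGR2HSV)
for n,p in dict(b=(200,258),b2=(511,235),board=(452,245),carton=(430,205),strip=(385,235),jaw=(309,235),knob=(271,211),bed=(350,250)).items():print(n,hsv[p[1],p[0]])
print("yellow");[print(*b) for b in blobs(im,C,(22,60,120),(35,255,255),.013)]
print("board");[print(*b) for b in blobs(im,C,(15,60,120),(22,255,255),.012,150)]
print("jaw");[print(*b) for b in blobs(im,C,(100,120,60),(125,255,255),.034)]
print("red");[print(*b) for b in blobs(im,C,(0,150,120),(8,255,255),.087,8)]
print("bed");[print(*b) for b in blobs(im,C,(100,10,80),(130,60,200),.008,2000)]
cv2.imwrite("pics/c.png",np.vstack([cv2.resize(im[180:300,180:400],None,fx=3.6,fy=3.6,interpolation=cv2.INTER_CUBIC)[:430,:790]]))
E
```

```text
b [ 27 106 248]
b2 [ 26 102 248]
board [ 20 123 246]
carton [ 28 255 249]
strip [  9  58 118]
jaw [110 172 175]
knob [  1 217 219]
bed [120   9 196]
yellow
[299. 305.] [369.5 140.9] [48.6 47.9] 88.9
[219. 293.] [406.2 358.7] [47.7 36.1] 56.2
[498. 272.] [ 446.8 -394.7] [47.  35.3] 79.0
[200. 258.] [502.9 413.3] [47.7 33.3] 88.7
[510. 235.] [ 547.7 -437.3] [48. 36.] -44.1
[196. 197.] [672.7 430.7] [58.6 47.6] 69.9
[447. 202.] [ 642.4 -271.5] [137.3  96.2] -84.1
[199. 185.] [710.9 419.8] [33.5 17.2] 69.9
[263.  56.] [1102.6  238.9] [57.5 22. ] 81.8
[248.  54.] [1109.2  287.4] [26.8 19.4] 88.0
[236.  53.] [1113.7  323.6] [27.2 19.4] 88.0
board
[451. 239.] [ 539.6 -276.9] [115.7  49.2] 5.0
[252. 124.] [917.7 267. ] [285.9 142.3] 85.7
[594.  96.] [ 957.7 -685. ] [309.5 108.1] 88.9
[595.  70.] [1027.  -720.9] [185.1  25. ] 88.0
[363. 109.] [983.9 -16.5] [286.9 266.1] -0.1
jaw
[153. 323.] [328.9 527.8] [26.4 24. ] 2.5
[449. 314.] [ 338.4 -252.2] [66.6 21.8] -56.1
[367. 301.] [376.7 -43.2] [120.3  26.5] -39.0
[310. 231.] [568.8 107.6] [125.3  11.5] -6.5
[123. 170.] [753.9 631.3] [59.4 16.5] -6.1
[ 94. 148.] [820.  718.9] [83.4 10. ] -66.0
[480. 123.] [ 862.9 -370.9] [67.6 22.2] -28.9
[149. 110.] [913.9 537.7] [234.8 197.4] -79.7
[584.  79.] [ 979.9 -668.3] [101.2  33.1] -89.9
red
[627. 282.] [ 410.2 -684.7] [70.9 66.2] -7.4
[ 99. 218.] [607.3 663.1] [24.  16.5] -86.4
[270. 210.] [614.2 209.8] [13.7 13.2] 0.1
[ 90. 204.] [644.  690.5] [54.7 28.8] -0.5
[463. 141.] [ 789.9 -307.2] [47.  15.9] -49.8
bed
```

View pics/c.png

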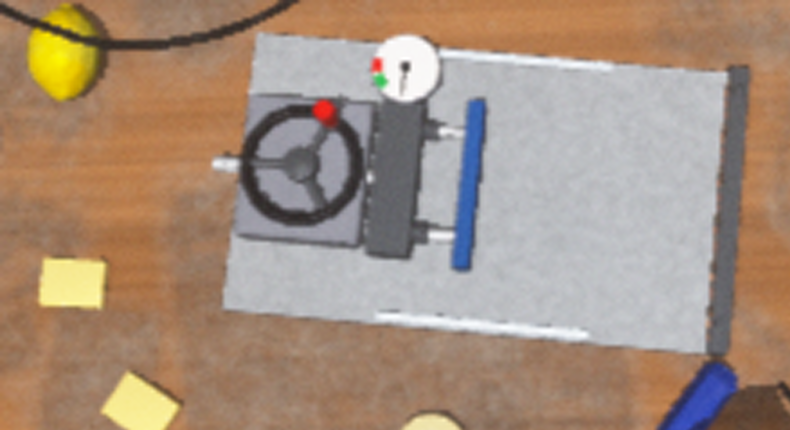

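```bash
python3 -m handwheel '[[39,22,0,0,0,-2.5],[39,22,0,0,0,-2.5],[39,22,0,0,0,-2.5],[39,22,0,0,0,-2.5],[39,22,0,0,0,-2.5],[39,22,0,0,0,-2.5],[39,22,0,0,0,-2.5],[39,20,0,0,0,-2.1]]' 65 40; python3 - <<'E'
from h import *
im,d,C=snap("wrist","w1")
hsv=cv2.cvtColor(im,cv2.COLOR_BGR2HSV)
print("board");[print(*b) for b in blobs(im,C,(14,60,120),(22,255,255),.012,400)]
print("yel");[print(*b) for b in blobs(im,C,(23,60,120),(35,255,255),.013,400)]
E
```

```text
t: 0.9
tcp_pos: [0.5211, -0.2793, 0.2308]
tool_rot: [[0.996, 0.085, -0.001], [0.085, -0.996, 0.0], [-0.001, -0.0, -1.0]]
force: [-0.9, -1.7, 0.7]
finger_gap: 0.761
gripper_force: 0.0
board
[314. 150.] [ 559.5 -274.6] [69.4 47.4] 4.9
yel
[319.  60.] [ 641.1 -265.4] [138.2  95.1] -84.0
```

View pics/w1.png

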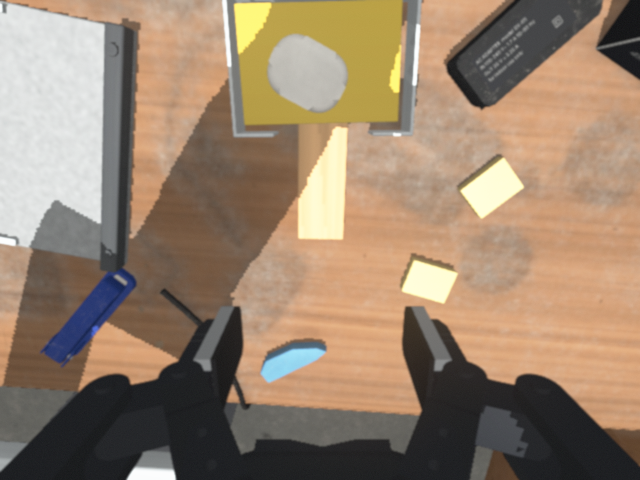

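```bash
python3 - <<'E'
from h import *
im=cv2.imread("pics/w1.png");C=cam("wrist",manip.read_state())
print(plane([(299,239),(344,240),(301,130),(347,135)],.012,C)*1000)
print(plane([(234,134),(412,134)],.040,C)*1000)
print("blk");[print(*b) for b in blobs(im[:320],C,(18,50,150),(30,160,255),.013,400)]
# bed right: stop top corners z=.028
print(plane([(109,25),(131,27),(102,268),(126,270)],.028,C)*1000)
C=cam("top");print(plane([(263.9,225.3)],.056,C)*1000, plane([(180+750/3.6,180+67/3.6),(180+728/3.6,180+355/3.6)],.028,C)*1000)
E
```

```text
[[ 488.8599 -254.7231   12.    ]
 [ 491.8758 -299.0855   12.    ]
 [ 592.307  -249.1422   12.    ]
 [ 591.7276 -290.9682   12.    ]]
[[ 585.305  -195.0716   40.    ]
 [ 598.7392 -343.0992   40.    ]]
blk
[305. 210.] [ 520.1 -257.3] [59.1 11.7] 4.6
[334. 186.] [ 544.8 -280.7] [105.9  26.6] 4.0
[319.  60.] [ 647.1 -260.6] [139.8  96.3] -83.9
[[ 659.525   -91.579    28.    ]
 [ 659.6684 -108.9812   28.    ]
 [ 447.2517  -67.1927   28.    ]
 [ 447.2626  -90.2501   28.    ]]
[[581.3241 229.3968  56.    ]] [[ 653.4925 -108.6494   28.    ]
 [ 434.3199  -83.424    28.    ]]
```

```bash
python3 -m handwheel '[[-2,4.5,-45,0,0,0],[0,0,-45,0,0,0],[0,0,-45,0,0,0],[0,0,-45,0,0,0],[0,0,-35,0,0,0],[0,0,-11,0,0,0],[0,0,-4,0,0,0],[0,0,0,0,0,0]]' 65 40;  python3 -m handwheel '[[0,0,0,0,0,0],[0,0,0,0,0,0],[0,0,0,0,0,0],[0,0,0,0,0,0]]' 30 60
```

```text
t: 1.75
tcp_pos: [0.5186, -0.2767, 0.0021]
tool_rot: [[0.996, 0.087, 0.001], [0.087, -0.996, -0.001], [0.001, 0.001, -1.0]]
force: [0.1, 0.2, 0.9]
finger_gap: 0.76
gripper_force: 0.0
t: 2.15
tcp_pos: [0.5198, -0.2774, 0.0042]
tool_rot: [[0.996, 0.086, 0.005], [0.086, -0.996, -0.003], [0.004, 0.003, -1.0]]
force: [-0.7, 0.3, 6.4]
finger_gap: 0.498
gripper_force: 61.4
```

```bash
python3 -m handwheel '[[-4,-0.4,1,0,0,0],[-12,-1,0,0,0,0],[-17,-1.5,0,0,0,0],[-17,-1.5,0,0,0,0],[-17,-1.5,0,0,0,0],[-17,-1.5,0,0,0,0],[-17,-1.5,0,0,0,0],[-12,-1,0,0,0,0]]' ;  python3 -m handwheel '[[-6,-0.5,0,0,0,0],[0,0,0,0,0,0],[0,0,0,0,0,0],[0,0,0,0,0,0]]'; python3 - <<'E'
from h import *
im,d,C=snap("top","t2")
cv2.imwrite("pics/t2c.png",cv2.resize(im[170:330,380:560],None,fx=3.3,fy=3.3))
E
```

```text
t: 2.95
tcp_pos: [0.4062, -0.2872, 0.0042]
tool_rot: [[0.996, 0.087, 0.005], [0.087, -0.996, -0.002], [0.005, 0.003, -1.0]]
force: [3.5, 1.1, 4.8]
finger_gap: 0.502
gripper_force: 61.4
t: 3.35
tcp_pos: [0.3995, -0.2878, 0.0041]
tool_rot: [[0.996, 0.086, 0.002], [0.086, -0.996, -0.003], [0.002, 0.003, -1.0]]
force: [-1.9, -0.1, 10.3]
finger_gap: 0.497
gripper_force: 62.0
```

View pics/t2c.png

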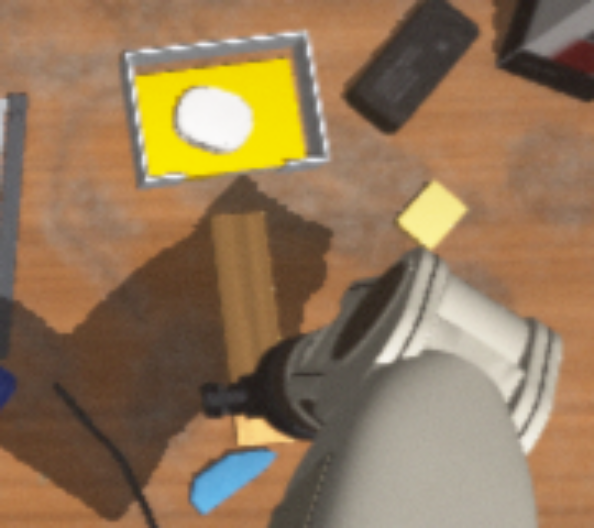

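```bash
python3 -m handwheel '[[0,0,0,0,0,0],[0,0,0,0,0,0],[0,0,3,0,0,0],[0,0,20,0,0,0],[0,0,45,0,0,0],[0,0,45,0,0,0],[0,0,45,0,0,0],[0,0,40,0,0,0]]' 66 60; python3 -m handwheel '[[10,-30,0,0,0,-5],[10,-30,0,0,0,-5],[10,-30,0,0,0,-6],[10,-25,0,0,0,0],[0,0,0,0,0,0]]'; python3 - <<'E'
from h import *
im,d,C=snap("wrist","w3")
print(C[1][:3,3]);print("blk")
[print(*b) for b in blobs(im,C,(18,50,140),(32,200,255),.013,400)]
E
```

```text
t: 4.2
tcp_pos: [0.3987, -0.2865, 0.2025]
tool_rot: [[0.996, 0.087, 0.0], [0.087, -0.996, -0.0], [0.0, 0.0, -1.0]]
force: [1.2, 0.2, 0.1]
finger_gap: 0.773
gripper_force: 0.0
t: 4.7
tcp_pos: [0.4393, -0.4042, 0.1991]
tool_rot: [[0.981, -0.193, -0.0], [-0.193, -0.981, -0.0], [-0.0, 0.0, -1.0]]
force: [-0.8, 0.9, -0.6]
finger_gap: 0.773
gripper_force: 0.0
[ 0.5203 -0.4192  0.3413]
blk
[217. 285.] [ 393.1 -287.9] [55.8 42.7] 3.1
[311. 203.] [ 447.3 -395.4] [48.  37.6] 77.0
[339.  69.] [ 547.7 -438.1] [47.7 36.3] -44.7
[92. 36.] [ 603.5 -260.7] [142.   55.1] 78.8
```

View pics/w3.png

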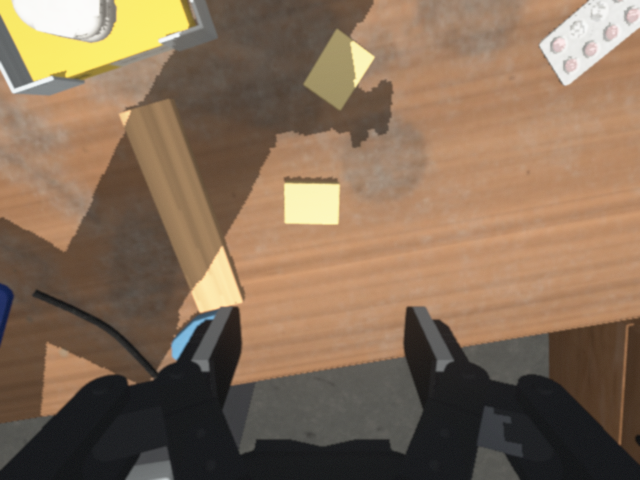

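```bash
python3 -m handwheel '[[8,8.5,-45,0,0,0],[0,0,-45,0,0,0],[0,0,-45,0,0,0],[0,0,-35,0,0,0],[0,0,-18,0,0,0],[0,0,-8,0,0,0],[0,0,0,0,0,0]]' 66 40;  python3 -m handwheel '[[0,0,0,0,0,0],[0,0,0,0,0,0],[0,0,0,0,0,0],[0,0,0,0,0,0],[0,0,10,0,0,0],[0,0,40,0,0,0],[0,0,40,0,0,0],[0,0,0,0,0,0]]' 30 40
```

```text
t: 5.45
tcp_pos: [0.446, -0.3918, 0.0034]
tool_rot: [[0.982, -0.191, -0.002], [-0.191, -0.982, 0.002], [-0.002, -0.002, -1.0]]
force: [-0.5, -0.6, -0.2]
finger_gap: 0.773
gripper_force: 0.0
t: 6.25
tcp_pos: [0.4503, -0.3962, 0.1014]
tool_rot: [[0.981, -0.191, 0.009], [-0.191, -0.981, -0.008], [0.011, 0.006, -1.0]]
force: [0.5, -1.2, -0.1]
finger_gap: 0.54
gripper_force: 41.3
```

```bash
python3 -m handwheel '[[0,0,49,0,0,0],[0,20,45,0,0,0],[5,45,20,0,0,1],[7,45,10,0,0,1],[7,45,0,0,0,1],[7,45,0,0,0,1.5],[7,45,0,0,0,0],[7,45,0,0,0,0]]'; python3 -m handwheel '[[0,45,0,0,0,0],[0,45,0,0,0,0],[0,45,0,0,0,0],[0,20,0,0,0,0],[0,0,0,0,0,0],[0,0,0,0,0,0]]'; python3 - <<'E'
from h import *
im,d,C=snap("wrist","w4")
print("jaw");[print(*b) for b in blobs(im,C,(100,120,60),(125,255,255),.034,300)]
print("red");[print(*b) for b in blobs(im,C,(0,150,120),(8,255,255),.087,80)]
E
```

```text
t: 7.05
tcp_pos: [0.4865, -0.1014, 0.2185]
tool_rot: [[0.993, -0.114, 0.0], [-0.114, -0.993, -0.0], [0.0, 0.0, -1.0]]
force: [1.2, -0.8, -0.8]
finger_gap: 0.539
gripper_force: 41.5
t: 7.65
tcp_pos: [0.4833, -0.0052, 0.2183]
tool_rot: [[0.999, -0.038, 0.001], [-0.038, -0.998, 0.045], [-0.001, -0.045, -0.999]]
force: [-0.2, 0.1, -1.1]
finger_gap: 0.542
gripper_force: 41.5
jaw
[400. 280.] [416.3 -64.3] [45.7 35.9] -36.5
[192. 107.] [569.1 107.5] [126.7  12.6] -6.5
red
[16. 51.] [613.3 198.4] [26.3 13.7] 75.9
```

View pics/w4.png

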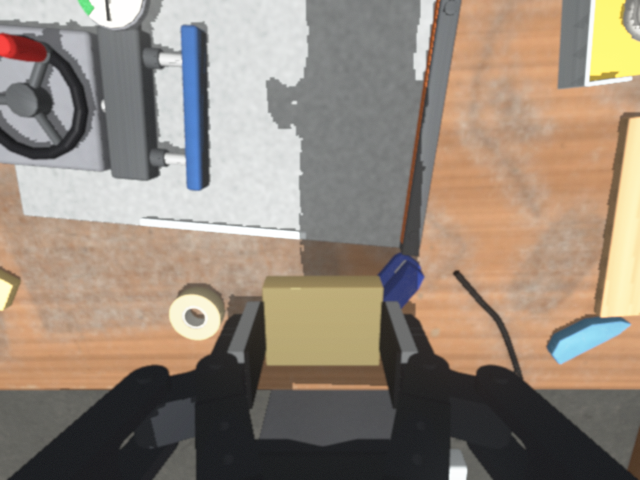

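```bash
python3 -m handwheel '[[0,0,0,0,0,0]]'; python3 - <<'E'
from h import *
s=manip.read_state();print(s["joint_positions"],s["dq"],s["force"])
E
```

```text
t: 7.8
tcp_pos: [0.4834, -0.0055, 0.2183]
tool_rot: [[0.999, -0.038, 0.001], [-0.039, -0.998, 0.045], [-0.001, -0.045, -0.999]]
force: [0.1, -0.5, -0.2]
finger_gap: 0.541
gripper_force: 41.5
[ -2.2651  12.2881  -3.6538  74.0956   2.577  179.9417] [-0.04    0.1129  0.0337  0.019   0.2785 -0.0609] [ 0.0935 -0.4727 -0.1646]
```

```bash
python3 -m handwheel '[[0,0,0,-2.6,0,4],[0,0,0,0,0,8.5],[0,0,0,0,0,8.5],[0,0,0,0,0,8.5],[0,0,0,0,0,8.5],[0,0,0,0,0,8.5],[0,0,0,0,0,8.5],[0,0,0,0,0,8.5]]';python3 -m handwheel '[[0,0,0,0,0,8.5],[0,0,0,0,0,8.5],[0,0,0,0,0,8.5],[0,0,0,0,0,8.5],[0,0,0,0,0,8.5],[0,0,0,0,0,8.5],[0,0,0,0,0,8.5],[0,0,0,0,0,8.5]]';python3 -m handwheel '[[0,0,0,0,0,8.5],[0,0,0,0,0,8.5],[0,0,0,0,0,8.5],[0,0,0,0,0,8.5],[0,0,0,0,0,8.5],[0,0,0,0,0,1.5],[0,0,0,0,0,0],[0,0,0,0,0,0]]'; python3 - <<'E'
from h import *
# press from w4 (state as then): jaw & corners
K,M=manip.camera_params("wrist")["K"],manip.camera_params("wrist")["mount"]
T=np.eye(4);T[:3,:3]=np.array([[0.999,-0.038,0.001],[-0.038,-0.998,0.045],[-0.001,-0.045,-0.999]]);T[:3,3]=[.4833,-.0052,.2183]
C=(K,T@M)
print(plane([(402,247)],.028,C)*1000,plane([(456,10),(405,246),(418,255),(434,10)],.028,C)*1000)
print("hub",plane([(29,99)],.056,C)*1000)
print("strip",plane([(404,246),(437,10)],.018,C)*1000)
print("bedcorner",plane([(23,214)],.008,C)*1000)
E
```

```text
t: 8.6
tcp_pos: [0.4834, -0.0053, 0.2182]
tool_rot: [[0.475, 0.88, -0.0], [0.88, -0.475, -0.001], [-0.001, -0.0, -1.0]]
force: [0.2, 0.9, -0.0]
finger_gap: 0.54
gripper_force: 41.5
t: 9.4
tcp_pos: [0.4834, -0.0053, 0.2182]
tool_rot: [[-0.638, 0.77, 0.0], [0.77, 0.638, -0.001], [-0.001, -0.0, -1.0]]
force: [-0.4, 0.4, 0.1]
finger_gap: 0.541
gripper_force: 41.5
t: 10.2
tcp_pos: [0.4834, -0.0048, 0.2183]
tool_rot: [[-0.993, 0.118, 0.0], [0.118, 0.993, -0.0], [-0.0, -0.0, -1.0]]
force: [0.8, -0.2, -0.3]
finger_gap: 0.542
gripper_force: 41.5
[[445.3606 -68.8116  28.    ]] [[ 633.1301 -103.6705   28.    ]
 [ 446.2663  -71.487    28.    ]
 [ 437.2665  -83.53     28.    ]
 [ 633.9126  -87.3753   28.    ]]
hub [[582.6118 223.2463  56.    ]]
strip [[442.7171 -72.2406  18.    ]
 [635.8799 -91.8281  18.    ]]
bedcorner [[480.7648 297.8682   8.    ]]
```

```bash
python3 -m handwheel '[[45,-11.5,0,0,0,0],[45,-11.5,0,0,0,0],[43,-11,-10,0,0,0],[0,0,-45,0,0,0],[0,0,-45,0,0,0],[0,0,-45,0,0,0],[0,0,-30,0,0,0],[0,0,0,0,0,0]]'; python3 -m handwheel '[[0,0,-15,0,0,0],[0,0,-10,0,0,0],[0,0,0,0,0,0]]'
```

```text
t: 11.0
tcp_pos: [0.6116, -0.0383, 0.0375]
tool_rot: [[-0.993, 0.117, -0.011], [0.117, 0.993, 0.001], [0.011, -0.001, -1.0]]
force: [-0.4, 0.0, -0.7]
finger_gap: 0.543
gripper_force: 41.5
t: 11.3
tcp_pos: [0.6161, -0.0385, 0.0183]
tool_rot: [[-0.993, 0.116, -0.0], [0.116, 0.993, -0.0], [0.0, -0.0, -1.0]]
force: [0.4, 0.1, -0.8]
finger_gap: 0.544
gripper_force: 41.5
```

```bash
python3 -m handwheel '[[0,0,-4,0,0,0],[0,0,-1.5,0,0,0],[0,0,0,0,0,0]]'; python3 -m handwheel '[[0,0,0,0,0,0],[0,0,0,0,0,0],[0,0,3,0,0,0],[0,0,25,0,0,0],[0,0,45,0,0,0],[0,0,45,0,0,0],[0,0,45,0,0,0],[0,0,40,0,0,0]]' 56; python3 - <<'E'
from h import *
im,d,C=snap("wrist","w5")
[print(*b) for b in blobs(im,C,(18,50,140),(32,200,255),.021,400)]
E
```

```text
t: 11.6
tcp_pos: [0.6173, -0.0386, 0.0144]
tool_rot: [[-0.993, 0.115, 0.003], [0.115, 0.993, -0.0], [-0.003, 0.0, -1.0]]
force: [-1.0, 1.0, 3.0]
finger_gap: 0.538
gripper_force: 41.9
t: 12.4
tcp_pos: [0.6164, -0.0385, 0.2186]
tool_rot: [[-0.993, 0.115, 0.002], [0.115, 0.993, -0.0], [-0.002, 0.0, -1.0]]
force: [0.2, -0.2, 0.6]
finger_gap: 0.658
gripper_force: 0.0
[ 80. 247.] [ 630.8 -269.4] [126.2  93.4] -84.6
[322. 207.] [618.3 -37.8] [47.4 34.5] 83.4
[24. 88.] [ 489.3 -274.7] [124.3  41.6] 3.3
```

View pics/w5.png

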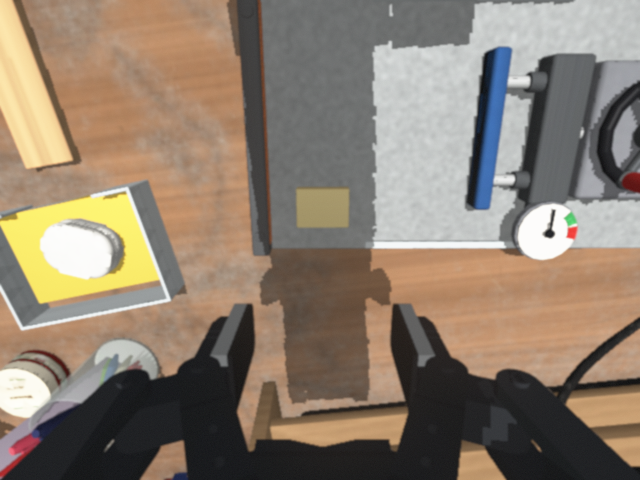

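```bash
python3 - <<'E'
from h import *
s=manip.read_state();C=cam("wrist",s)
print(plane([(268,252)],.028,C)*1000,plane([(262,120),(254,0)],.028,C)*1000,plane([(450,247)],.008,C)*1000)
print(plane([(324,188),(324,228)],.021,C)*1000)
im=cv2.imread("pics/w5.png");print([b for b in blobs(im,C,(100,120,60),(125,255,255),.034,800)])
E
```

```text
[[660.9489 -94.14    28.    ]] [[542.4504 -79.8439  28.    ]
 [454.9359 -71.2533  28.    ]] [[683.9917  83.3703   8.    ]]
[[607.5834 -34.6103  21.    ]
 [645.6022 -38.9607  21.    ]]
[(array([491., 128.]), array([575. , 109.7]), array([129. ,  14.7], dtype=float32), -5.8)]
```

```bash
python3 -m handwheel '[[-7,-40,0,0,0,5.2],[-7,-40,0,0,0,5.2],[-7,-40,0,0,0,5.2],[-7,-40,0,0,0,5.2],[-7,-40,0,0,0,5.2],[-7,-40,0,0,0,5.2],[-7,-40,0,0,0,5.2],[-7,-40,0,0,0,5.2]]'; python3 -m handwheel '[[-6,-40,-10,0,0,5.2],[-6.7,-39.5,0,0,0,5.5],[0,0,0,0,0,0],[0,0,0,0,0,0]]' 62; python3 - <<'E'
from h import *
im,d,C=snap("wrist","w6")
[print(*b) for b in blobs(im,C,(18,50,120),(32,200,255),.013,400)]
E
```

```text
t: 13.25
tcp_pos: [0.5598, -0.36, 0.2157]
tool_rot: [[-0.817, -0.576, 0.0], [-0.576, 0.817, 0.0], [-0.001, 0.0, -1.0]]
force: [0.6, -0.8, -0.7]
finger_gap: 0.656
gripper_force: 0.0
t: 13.65
tcp_pos: [0.5469, -0.4389, 0.2048]
tool_rot: [[-0.701, -0.714, -0.001], [-0.714, 0.701, 0.002], [-0.001, 0.002, -1.0]]
force: [1.0, 0.1, 0.5]
finger_gap: 0.727
gripper_force: 0.0
[367. 383.] [ 634.9 -260.5] [137.4  94.7] -84.7
[324. 205.] [ 547.2 -438.2] [49.1 37.5] -44.5
[551. 210.] [ 408.3 -287.4] [87.6 43.4] 3.4
[ 57. 138.] [ 665.2 -636.6] [60.5 52.2] -44.5
```

```bash
python3 -m handwheel '[[0.5,0.5,-45,0,0,0],[0,0,-45,0,0,0],[0,0,-45,0,0,0],[0,0,-40,0,0,0],[0,0,-18,0,0,0],[0,0,-8,0,0,0],[0,0,0,0,0,0]]' 66 40;  python3 -m handwheel '[[0,0,0,0,0,0],[0,0,0,0,0,0],[0,0,0,0,0,0],[0,0,0,0,0,0],[0,0,20,0,0,0],[0,0,45,0,0,0],[0,0,45,0,0,0],[0,0,45,0,0,0]]' 30 40; python3 -m handwheel '[[0,0,45,0,0,0],[0,0,0,0,0,0]]'
```

```text
t: 14.4
tcp_pos: [0.5483, -0.4358, 0.0042]
tool_rot: [[-0.697, -0.717, -0.001], [-0.717, 0.697, 0.002], [-0.0, 0.002, -1.0]]
force: [-0.2, 0.6, 1.0]
finger_gap: 0.77
gripper_force: 0.0
t: 15.2
tcp_pos: [0.5477, -0.4375, 0.1616]
tool_rot: [[-0.699, -0.715, 0.0], [-0.715, 0.699, 0.0], [-0.0, 0.0, -1.0]]
force: [0.2, -0.4, -0.5]
finger_gap: 0.542
gripper_force: 41.2
t: 15.4
tcp_pos: [0.551, -0.4401, 0.2148]
tool_rot: [[-0.699, -0.715, 0.013], [-0.715, 0.699, -0.01], [-0.002, -0.016, -1.0]]
force: [1.2, 0.3, 0.5]
finger_gap: 0.541
gripper_force: 41.2
```

```bash
python3 -m handwheel '[[2.7,40.5,0,0,0,-5.2],[2.7,40.5,0,0,0,-5.2],[2.7,40.5,0,0,0,-5.2],[2.7,40.5,0,0,0,-5.2],[2.7,40.5,0,0,0,-5.2],[2.7,40.5,0,0,0,-5.2],[2.7,40.5,0,0,0,-5.2],[2.7,40.5,0,0,0,-5.2]]'; python3 -m handwheel '[[2.7,40.5,0,0,0,-5.2],[3,40.5,0,0,0,-5.3],[0,0,-40,0,0,0],[0,0,-45,0,0,0],[0,0,-45,0,0,0],[0,0,-30,0,0,0],[0,0,0,0,0,0],[0,0,0,0,0,0]]'
```

```text
t: 16.2
tcp_pos: [0.5694, -0.112, 0.2048]
tool_rot: [[-0.998, -0.067, 0.001], [-0.067, 0.998, -0.0], [-0.001, -0.0, -1.0]]
force: [1.4, 0.3, -0.3]
finger_gap: 0.542
gripper_force: 41.2
t: 17.0
tcp_pos: [0.5753, -0.0326, 0.045]
tool_rot: [[-0.994, 0.112, -0.0], [0.112, 0.994, -0.0], [0.0, -0.0, -1.0]]
force: [-0.3, 0.1, 0.6]
finger_gap: 0.539
gripper_force: 41.3
```

```bash
python3 -m handwheel '[[0,0,-18,0,0,0],[0,0,-9,0,0,0],[0,0,-4,0,0,0],[0,0,-0.5,0,0,0],[0,0,0,0,0,0]]'; python3 -m handwheel '[[0,0,0,0,0,0],[0,0,0,0,0,0],[0,0,3,0,0,0],[0,0,25,0,0,0],[0,0,45,0,0,0],[0,0,45,0,0,0],[0,0,45,0,0,0],[0,0,25,0,0,0]]' 56; python3 - <<'E'
from h import *
im,d,C=snap("wrist","w7")
[print(*b) for b in blobs(im,C,(18,50,120),(32,200,255),.021,400)]
im,d,C=snap("top","t7")
[print(*b) for b in blobs(im[:320],C,(22,60,100),(35,255,255),.013,100,1000)]
E
```

```text
t: 17.5
tcp_pos: [0.5764, -0.0327, 0.0157]
tool_rot: [[-0.994, 0.112, 0.003], [0.112, 0.994, -0.0], [-0.003, -0.0, -1.0]]
force: [-2.3, 0.1, 4.2]
finger_gap: 0.536
gripper_force: 41.9
t: 18.3
tcp_pos: [0.5771, -0.0326, 0.2061]
tool_rot: [[-0.994, 0.112, 0.007], [0.112, 0.994, -0.0], [-0.007, 0.0, -1.0]]
force: [0.8, 0.3, 0.1]
finger_gap: 0.656
gripper_force: 0.0
[ 80. 287.] [ 629.7 -269.9] [125.3  95.8] -84.6
[320. 251.] [617.4 -37.7] [48.1 37.9] 83.6
[322. 205.] [574.1 -31.5] [47.8 36.6] 83.6
[ 22. 129.] [ 482.3 -274.5] [135.8  41.3] 3.2
[299. 304.] [370.8 139.5] [45.9 45.3] 88.9
[219. 293.] [406.1 358.8] [48.3 36.1] 53.2
[200. 258.] [502.9 413.3] [47.5 33.3] 88.7
[196. 197.] [673.1 430.1] [58.4 48.1] 67.9
[252.  54.] [1107.4  274.2] [128.8  22. ] 81.6
```

```bash
python3 -m handwheel '[[-7.3,44.6,0,0,0,0.5],[-7.3,44.6,0,0,0,0.5],[-7.3,44.6,0,0,0,0.5],[-7.3,44.6,0,0,0,0.5],[-7.3,44.6,0,0,0,0.5],[-7.3,44.6,0,0,0,0.5],[-7.3,44.6,0,0,0,0.5],[-7.3,44.6,0,0,0,0.5]]'; python3 -m handwheel '[[-7.3,44.6,0,0,0,0.5],[-7.3,44.6,0,0,0,0.5],[0,0,0,0,0,0],[0,0,0,0,0,0]]' 62; python3 - <<'E'
from h import *
im,d,C=snap("wrist","w8")
[print(*b) for b in blobs(im,C,(18,50,120),(32,200,255),.013,400)]
E
```

```text
t: 19.2
tcp_pos: [0.516, 0.3257, 0.2]
tool_rot: [[-0.999, 0.042, -0.001], [0.042, 0.999, -0.001], [0.001, -0.001, -1.0]]
force: [0.4, -0.6, 0.7]
finger_gap: 0.656
gripper_force: 0.0
t: 19.6
tcp_pos: [0.5013, 0.4142, 0.1993]
tool_rot: [[-1.0, 0.022, -0.002], [0.022, 1.0, -0.002], [0.002, -0.002, -1.0]]
force: [0.7, -0.4, 0.2]
finger_gap: 0.726
gripper_force: 0.0
[333. 392.] [696.3 422.1] [81.1 47.9] 6.6
[322. 210.] [501.9 414.9] [48.9 38.6] 85.5
[252.  95.] [406.4 360.8] [49.  37.4] 55.9
```

```bash
python3 -m handwheel '[[0.6,0.3,-45,0,0,-1.5],[0,0,-45,0,0,0],[0,0,-45,0,0,0],[0,0,-35,0,0,0],[0,0,-18,0,0,0],[0,0,-7.5,0,0,0],[0,0,0,0,0,0]]' 66 40;  python3 -m handwheel '[[0,0,0,0,0,0],[0,0,0,0,0,0],[0,0,0,0,0,0],[0,0,0,0,0,0],[0,0,20,0,0,0],[0,0,45,0,0,0],[0,0,45,0,0,0],[0,0,45,0,0,0]]' 30 40; python3 -m handwheel '[[0,0,45,0,0,0],[0,0,0,0,0,0],[0,0,0,0,0,0]]'
```

```text
t: 20.35
tcp_pos: [0.503, 0.4119, 0.0049]
tool_rot: [[-0.999, 0.053, -0.001], [0.053, 0.999, -0.002], [0.001, -0.002, -1.0]]
force: [0.1, 0.8, -0.0]
finger_gap: 0.769
gripper_force: 0.0
t: 21.15
tcp_pos: [0.5026, 0.4137, 0.1625]
tool_rot: [[-0.999, 0.05, 0.0], [0.05, 0.999, -0.0], [-0.0, -0.0, -1.0]]
force: [1.2, 1.0, -0.0]
finger_gap: 0.538
gripper_force: 41.1
t: 21.45
tcp_pos: [0.5036, 0.4146, 0.208]
tool_rot: [[-0.999, 0.05, 0.004], [0.05, 0.999, 0.003], [-0.004, 0.003, -1.0]]
force: [0.3, 0.6, -0.7]
finger_gap: 0.533
gripper_force: 41.1
```

```bash
python3 -m handwheel '[[2.9,-44.1,0,0,0,-0.4],[2.9,-44.1,0,0,0,-0.4],[2.9,-44.1,0,0,0,-0.4],[2.9,-44.1,0,0,0,-0.4],[2.9,-44.1,0,0,0,-0.4],[2.9,-44.1,0,0,0,-0.4],[2.9,-44.1,0,0,0,-0.4],[2.9,-44.1,0,0,0,-0.4]]'; python3 -m handwheel '[[2.9,-44.1,0,0,0,-0.3],[2.9,-44.4,0,0,0,0],[0,0,-40,0,0,0],[0,0,-45,0,0,0],[0,0,-45,0,0,0],[0,0,-30,0,0,0],[0,0,0,0,0,0],[0,0,0,0,0,0]]'
```

```text
t: 22.25
tcp_pos: [0.5247, 0.0592, 0.2037]
tool_rot: [[-0.994, 0.106, -0.003], [0.106, 0.994, -0.0], [0.003, -0.001, -1.0]]
force: [0.6, -0.1, -0.9]
finger_gap: 0.534
gripper_force: 41.1
t: 23.05
tcp_pos: [0.5307, -0.0274, 0.0448]
tool_rot: [[-0.994, 0.111, -0.003], [0.111, 0.994, 0.0], [0.003, -0.0, -1.0]]
force: [0.9, 0.1, -0.1]
finger_gap: 0.538
gripper_force: 41.2
```

```bash
python3 -m handwheel '[[0.5,0,-18,0,0,0],[0,0,-9,0,0,0],[0,0,-4,0,0,0],[0,0,-0.3,0,0,0],[0,0,0,0,0,0]]'; python3 -m handwheel '[[0,0,0,0,0,0],[0,0,0,0,0,0],[0,0,3,0,0,0],[0,0,25,0,0,0],[0,0,45,0,0,0],[0,0,45,0,0,0],[0,0,45,0,0,0],[0,0,25,0,0,0]]' 56; python3 - <<'E'
from h import *
im,d,C=snap("wrist","w9")
[print(*b) for b in blobs(im,C,(18,50,120),(32,200,255),.021,400)]
im,d,C=snap("top","t9")
[print(*b) for b in blobs(im[:320],C,(22,60,100),(35,255,255),.013,100,1000)]
E
```

```text
t: 23.55
tcp_pos: [0.5332, -0.0274, 0.0161]
tool_rot: [[-0.994, 0.111, 0.002], [0.111, 0.994, 0.0], [-0.002, 0.0, -1.0]]
force: [-2.7, 0.0, 5.3]
finger_gap: 0.537
gripper_force: 42.0
t: 24.35
tcp_pos: [0.5342, -0.0276, 0.207]
tool_rot: [[-0.994, 0.112, 0.007], [0.112, 0.994, -0.0], [-0.007, 0.0, -1.0]]
force: [0.6, -0.9, -0.2]
finger_gap: 0.657
gripper_force: 0.0
[ 90. 327.] [ 628.7 -270.5] [124.8  98.6] -84.6
[325. 240.] [568.1 -26.5] [116.2  55.9] -0.6
[ 27. 161.] [ 466.9 -275.2] [165.  42.] 3.1
[299. 304.] [370.8 139.5] [45.9 45.3] 88.9
[219. 293.] [406.  358.4] [46.9 36.2] 56.3
[196. 197.] [672.8 429.6] [59.5 48.1] 67.9
[252.  54.] [1107.3  274.2] [128.7  22. ] 81.8
```

View pics/w9.png

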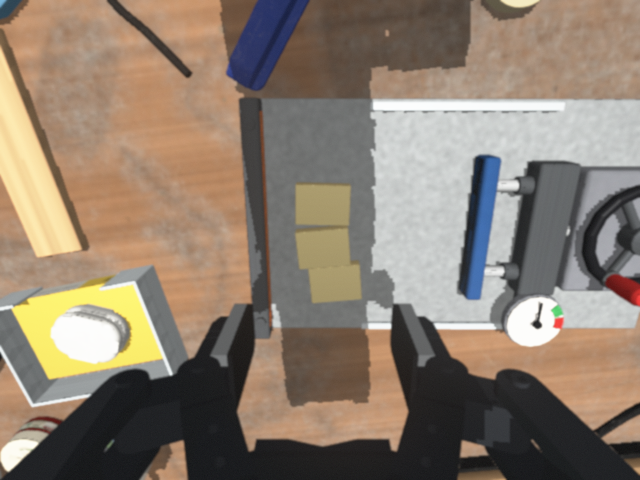

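```bash
python3 -m handwheel '[[-12.7,38.7,0,0,0,-2.8],[-12.7,38.7,0,0,0,-2.8],[-12.7,38.7,0,0,0,-2.8],[-12.7,38.7,0,0,0,-2.8],[-12.7,38.7,0,0,0,-2.8],[-12.7,38.7,0,0,0,-2.8],[-12.7,38.7,0,0,0,-2.8],[-12.7,38.7,0,0,0,-2.8]]'; python3 -m handwheel '[[-12.7,38.7,0,0,0,-2.8],[-12.7,38.7,0,0,0,-2.4],[0,0,0,0,0,0],[0,0,0,0,0,0]]' 62; python3 - <<'E'
from h import *
im,d,C=snap("wrist","w10")
[print(*b) for b in blobs(im,C,(18,50,120),(32,200,255),.013,400)]
E
```

```text
t: 25.25
tcp_pos: [0.4297, 0.2832, 0.2013]
tool_rot: [[-0.875, 0.484, -0.001], [0.484, 0.875, -0.001], [0.0, -0.002, -1.0]]
force: [0.8, 0.2, 0.1]
finger_gap: 0.656
gripper_force: 0.0
t: 25.65
tcp_pos: [0.4045, 0.3598, 0.2011]
tool_rot: [[-0.83, 0.557, -0.001], [0.557, 0.83, -0.002], [-0.0, -0.003, -1.0]]
force: [0.1, -0.2, 0.2]
finger_gap: 0.73
gripper_force: 0.0
[113. 303.] [371.  141.4] [61.8 54.1] -88.5
```

View pics/w10.png

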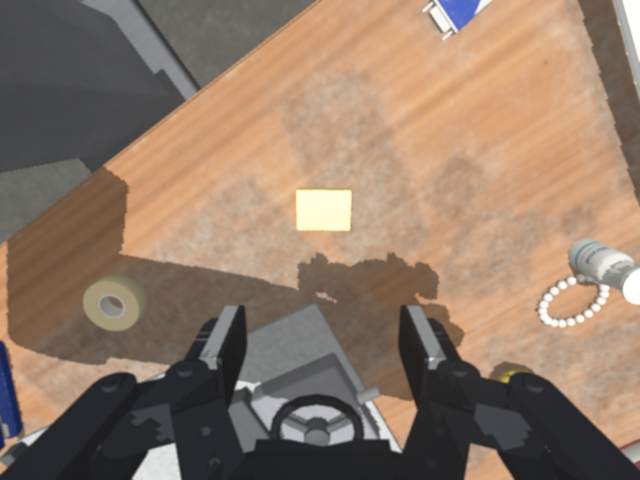

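```bash
python3 -c "
from h import *
print(plane([(324,210)],.013,cam('wrist',manip.read_state()))*1000)"
python3 -m handwheel '[[1,0.7,-45,0,0,0],[0,0,-45,0,0,0],[0,0,-45,0,0,0],[0,0,-35,0,0,0],[0,0,-20,0,0,0],[0,0,-7.3,0,0,0],[0,0,0,0,0,0]]' 66 40;  python3 -m handwheel '[[0,0,0,0,0,0],[0,0,0,0,0,0],[0,0,0,0,0,0],[0,0,0,0,0,0],[0,0,20,0,0,0],[0,0,45,0,0,0],[0,0,45,0,0,0],[0,0,45,0,0,0]]' 30 40; python3 -m handwheel '[[0,0,45,0,0,0],[0,0,0,0,0,0],[0,0,0,0,0,0]]'
```

```text
[[406.7214 360.3352  13.    ]]
t: 26.4
tcp_pos: [0.4064, 0.3585, 0.0043]
tool_rot: [[-0.828, 0.561, -0.001], [0.561, 0.828, -0.002], [0.0, -0.003, -1.0]]
force: [0.3, -0.2, 0.7]
finger_gap: 0.774
gripper_force: 0.0
t: 27.2
tcp_pos: [0.4061, 0.36, 0.162]
tool_rot: [[-0.829, 0.559, 0.0], [0.559, 0.829, -0.0], [-0.0, -0.0, -1.0]]
force: [0.1, 1.2, 0.1]
finger_gap: 0.541
gripper_force: 41.2
t: 27.5
tcp_pos: [0.4071, 0.3609, 0.2069]
tool_rot: [[-0.829, 0.559, 0.003], [0.559, 0.829, 0.002], [-0.001, 0.004, -1.0]]
force: [-0.4, -0.2, -0.1]
finger_gap: 0.54
gripper_force: 41.3
```

```bash
python3 -m handwheel '[[9.35,-42.5,0,0,0,3.1],[9.35,-42.5,0,0,0,3.1],[9.35,-42.5,0,0,0,3.1],[9.35,-42.5,0,0,0,3.1],[9.35,-42.5,0,0,0,3.1],[9.35,-42.5,0,0,0,3.1],[9.35,-42.5,0,0,0,3.1],[9.35,-42.5,0,0,0,3.1]]'; python3 -m handwheel '[[9.3,-42.8,0,0,0,2.9],[0,0,0,0,0,0],[0,0,-40,0,0,0],[0,0,-45,0,0,0],[0,0,-45,0,0,0],[0,0,-30,0,0,0],[0,0,0,0,0,0],[0,0,0,0,0,0]]'
```

```text
t: 28.3
tcp_pos: [0.48, 0.0185, 0.2031]
tool_rot: [[-0.987, 0.158, -0.004], [0.158, 0.988, -0.0], [0.003, -0.001, -1.0]]
force: [0.2, -0.5, 0.9]
finger_gap: 0.542
gripper_force: 41.3
t: 29.1
tcp_pos: [0.4894, -0.022, 0.0444]
tool_rot: [[-0.994, 0.109, -0.003], [0.109, 0.994, 0.0], [0.003, -0.0, -1.0]]
force: [-0.0, -0.5, -0.1]
finger_gap: 0.541
gripper_force: 41.3
```

```bash
python3 -m handwheel '[[0.2,0,-18,0,0,0],[0,0,-9,0,0,0],[0,0,-4,0,0,0],[0,0,-0.2,0,0,0],[0,0,0,0,0,0]]'; python3 -m handwheel '[[0,0,0,0,0,0],[0,0,0,0,0,0],[0,0,3,0,0,0],[0,0,25,0,0,0],[0,0,45,0,0,0],[0,0,45,0,0,0],[0,0,45,0,0,0],[0,0,25,0,0,0]]' 56;  python3 -m handwheel '[[10,-45,0,0,0,4],[0,-45,0,0,0,5],[0,-40,0,0,0,0],[0,0,0,0,0,0],[0,0,0,0,0,0]]'; python3 - <<'E'
from h import *
im,d,C=snap("wrist","w11")
print(cv2.cvtColor(im,cv2.COLOR_BGR2HSV)[::120,::160].reshape(-1,3)[:3])
[print(*b) for b in blobs(im,C,(14,50,110),(35,200,255),.012,1000)]
E
```

```text
t: 29.6
tcp_pos: [0.4916, -0.0225, 0.0151]
tool_rot: [[-0.994, 0.11, 0.002], [0.11, 0.994, 0.0], [-0.002, 0.0, -1.0]]
force: [-1.7, -0.1, 2.6]
finger_gap: 0.54
gripper_force: 41.7
t: 30.4
tcp_pos: [0.4924, -0.0227, 0.2064]
tool_rot: [[-0.994, 0.11, 0.007], [0.11, 0.994, -0.0], [-0.007, 0.0, -1.0]]
force: [0.5, -0.4, 0.7]
finger_gap: 0.653
gripper_force: 0.0
t: 30.9
tcp_pos: [0.5005, -0.1534, 0.2019]
tool_rot: [[-0.999, -0.045, 0.0], [-0.045, 0.999, 0.001], [-0.0, 0.001, -1.0]]
force: [-0.0, 0.7, -1.0]
finger_gap: 0.657
gripper_force: 0.0
[[ 13 108 189]
 [102 103 216]
 [ 12  95 175]]
[258. 336.] [ 636.8 -212.2] [84.1 24.6] 3.0
[179. 320.] [ 630.3 -281.1] [127.2  91.4] -72.3
[454. 281.] [570.3 -25.1] [121.8  60. ] 2.5
[472. 204.] [491.8 -20.4] [52.8 38.4] 84.0
[170. 141.] [ 458.5 -281.5] [191.8  50.9] 2.9
```

View pics/w11.png

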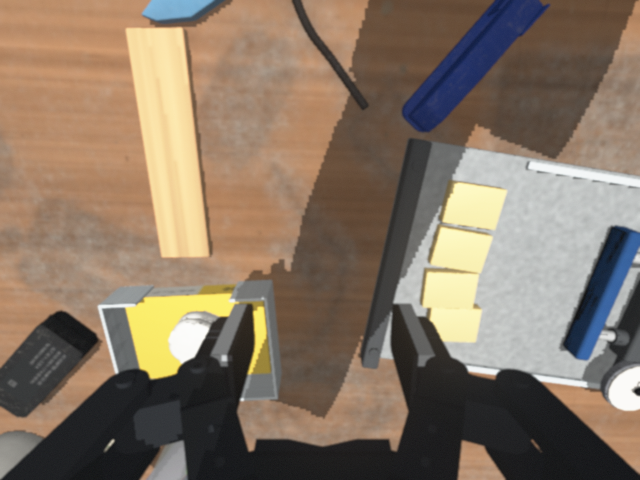

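```bash
python3 -m handwheel '[[-10,-40,0,0,0,0.5],[-10,-40,0,0,0,0.5],[-10,-40,0,0,0,0],[-10,-7,0,0,0,0],[0,0,0,0,0,0],[0,0,0,0,0,0]]' 66; python3 - <<'E'
from h import *
im,d,C=snap("wrist","w12")
[print(*b) for b in blobs(im,C,(14,50,110),(23,200,255),.012,1000)]
for b in blobs(im,C,(12,50,110),(24,200,255),.012,5000):print(b)
print(plane([(127,28),(183,28),(209,257),(162,257)],.012,(C[0],C[1]))*0)
E
```

```text
t: 31.55
tcp_pos: [0.4611, -0.2781, 0.2021]
tool_rot: [[-0.998, -0.066, 0.001], [-0.066, 0.998, 0.001], [-0.001, 0.001, -1.0]]
force: [0.7, 0.2, 0.3]
finger_gap: 0.772
gripper_force: 0.0
[316. 193.] [ 458.1 -283.2] [190.6  46.6] 3.4
(array([350., 367.]), array([ 633.7, -237.8]), array([198.7, 156.1], dtype=float32), 72.7)
(array([488., 274.]), array([ 518.3, -132.5]), array([183.4,  71.7], dtype=float32), -7.3)
(array([218., 188.]), array([ 482.3, -390.5]), array([436.5, 349.4], dtype=float32), -86.2)
[[ 0. -0.  0.]
 [ 0. -0.  0.]
 [ 0. -0.  0.]
 [ 0. -0.  0.]]
```

View pics/w12.png

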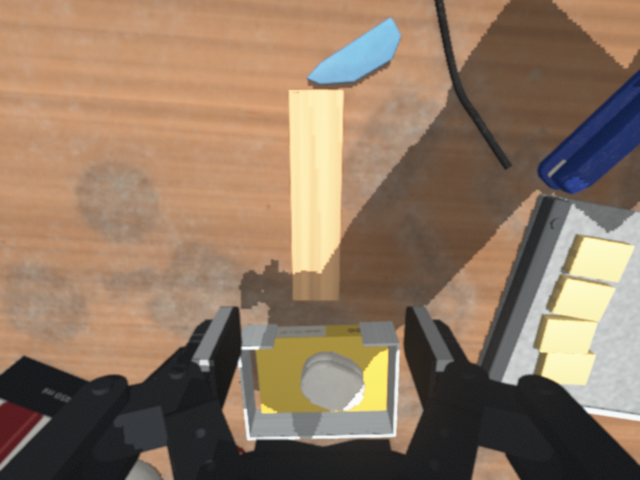

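```bash
python3 -m handwheel '[[-3,-5,-45,0,0,0],[0,0,-45,0,0,0],[0,0,-45,0,0,0],[0,0,-35,0,0,0],[0,0,-20,0,0,0],[0,0,-8.5,0,0,0],[0,0,0,0,0,0]]' 66 60;  python3 -m handwheel '[[0,0,0,0,0,0],[0,0,0,0,0,0],[0,0,0,0,0,0],[0,0,0,0,0,0],[0,0,20,0,0,0],[0,0,45,0,0,0],[0,0,45,0,0,0],[0,0,45,0,0,0]]' 30 60; python3 -m handwheel '[[0,0,45,0,0,0],[0,0,0,0,0,0],[0,0,0,0,0,0]]'
```

```text
t: 32.3
tcp_pos: [0.4578, -0.283, 0.0026]
tool_rot: [[-0.998, -0.066, -0.001], [-0.066, 0.998, 0.001], [0.001, 0.001, -1.0]]
force: [-0.1, 0.8, 0.5]
finger_gap: 0.774
gripper_force: 0.0
t: 33.1
tcp_pos: [0.4575, -0.2846, 0.1605]
tool_rot: [[-0.998, -0.064, 0.001], [-0.064, 0.998, -0.0], [-0.001, -0.0, -1.0]]
force: [1.0, -1.0, -0.4]
finger_gap: 0.498
gripper_force: 61.2
t: 33.4
tcp_pos: [0.4585, -0.2852, 0.2053]
tool_rot: [[-0.998, -0.064, 0.004], [-0.064, 0.998, -0.002], [-0.004, -0.002, -1.0]]
force: [-0.5, 0.4, -1.5]
finger_gap: 0.5
gripper_force: 61.2
```

```bash
python3 -m handwheel '[[13.2,41.6,0,0,0,-1.3],[13.2,41.6,0,0,0,-1.3],[13.2,41.6,0,0,0,-1.3],[13.2,41.6,0,0,0,-1.3],[13.2,41.6,0,0,0,-1.3],[13.2,41.6,0,0,0,-1.3],[13.2,41.6,0,0,0,-1.3],[13.2,42,0,0,0,-1]]'; python3 -m handwheel '[[0,0,0,0,0,0],[0,0,-40,0,0,0],[0,0,-45,0,0,0],[0,0,-45,0,0,0],[0,0,-20,0,0,0],[0,0,0,0,0,0],[0,0,0,0,0,0]]'; python3 - <<'E'
from h import *
im,d,C=snap("wrist","w13")
E
```

```text
t: 34.2
tcp_pos: [0.5624, 0.0501, 0.2012]
tool_rot: [[-0.994, 0.113, -0.004], [0.113, 0.994, -0.001], [0.004, -0.001, -1.0]]
force: [1.0, -0.4, -1.2]
finger_gap: 0.501
gripper_force: 61.2
t: 34.9
tcp_pos: [0.5625, 0.0479, 0.0528]
tool_rot: [[-0.994, 0.112, -0.002], [0.112, 0.994, -0.0], [0.002, -0.001, -1.0]]
force: [-0.6, 0.8, -0.5]
finger_gap: 0.5
gripper_force: 61.3
```

View pics/w13.png

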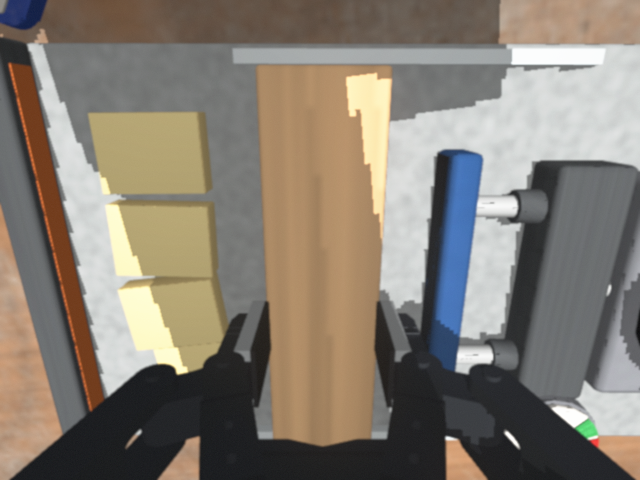

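```bash
python3 -m handwheel '[[0,0,-20,0,0,0],[0,0,-12,0,0,0],[0,0,-6,0,0,0],[0,0,-3,0,0,0],[0,0,0,0,0,0]]'; python3 -m handwheel '[[0,0,0,0,0,0],[0,0,0,0,0,0],[0,0,3,0,0,0],[0,0,25,0,0,0],[0,0,45,0,0,0],[0,0,45,0,0,0],[0,0,45,0,0,0],[0,0,25,0,0,0]]' 55;  python3 -m handwheel '[[-8,0,0,0,0,0],[0,0,0,0,0,0]]'; python3 - <<'E'
from h import *
im,d,C=snap("wrist","w14")
for lo in (14,20):[print(*b) for b in blobs(im,C,(lo,50,110),(35 if lo==20 else 21,200,255),.021,400)]
E
```

```text
t: 35.45
tcp_pos: [0.5637, 0.0486, 0.0137]
tool_rot: [[-0.994, 0.112, 0.001], [0.112, 0.994, -0.0], [-0.001, -0.0, -1.0]]
force: [-0.9, -0.3, 1.8]
finger_gap: 0.497
gripper_force: 61.6
t: 36.25
tcp_pos: [0.5652, 0.0488, 0.2054]
tool_rot: [[-0.994, 0.112, 0.007], [0.112, 0.994, 0.001], [-0.007, 0.001, -1.0]]
force: [0.0, 0.6, -0.2]
finger_gap: 0.637
gripper_force: 0.0
t: 36.45
tcp_pos: [0.5548, 0.0486, 0.2011]
tool_rot: [[-0.994, 0.112, 0.001], [0.112, 0.994, 0.0], [-0.001, 0.0, -1.0]]
force: [-0.2, 0.6, 0.2]
finger_gap: 0.648
gripper_force: 0.0
[614. 322.] [692.  316.8] [47.6 41.7] 70.9
[323. 208.] [562.3  49.6] [188.5  45. ] -6.6
[416.  62.] [447.9 136.5] [29.4 25.4] -73.7
[ 29. 319.] [ 627.6 -252.4] [95.8 79. ] 5.3
[237. 231.] [567.7 -24.4] [115.5  58.2] 0.3
[228. 143.] [490.5 -20.4] [49.6 35.7] 83.6
[343. 147.] [508.   69.1] [75.3 19. ] -5.0
```

View pics/w14.png

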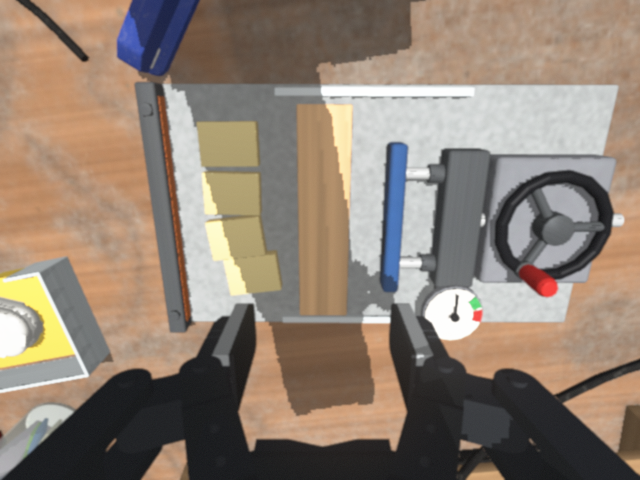

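```bash
python3 - <<'E'
from h import *
s=manip.read_state()
RED=((0,150,90),(8,255,255))
for n,f,hub in(("wrist","w14",(552,229)),("top",None,None)):
    if f: im,C=cv2.imread(f"pics/{f}.png"),cam(n,s)
    else: im,d,C=snap(n,"t15")
    m=cv2.inRange(cv2.cvtColor(im,cv2.COLOR_BGR2HSV),*RED)
    for c in cv2.findContours(m,cv2.RETR_EXTERNAL,cv2.CHAIN_APPROX_NONE)[0]:
        a=cv2.contourArea(c)
        if a<12: continue
        M=cv2.moments(c);u=(M['m10']/a,M['m01']/a);p=plane([u],.070,C)[0]*1000
        if abs(p[0]-590)<80 and abs(p[1]-220)<80: print(n,a,u,p)
    # rim: dark pixels near hub, at z=.051 -> centre of min enclosing circle
    g=cv2.cvtColor(im,cv2.COLOR_BGR2GRAY);h0=px([[.582,.228,.051]],C)[0]
    yy,xx=np.where(g<60);P=plane(np.c_[xx,yy],.049,C)[:,:2]*1000
    P=P[np.hypot(P[:,0]-582,P[:,1]-228)<56]
    (x,y),r=cv2.minEnclosingCircle(P.astype(np.float32));print(n,"rim",x,y,r,len(P),"median",np.median(P,0),"px",h0)
    if hub: print(plane([hub],.056,C)*1000)
C=cam("wrist",s);print("hub t",plane([(263.9,225.3)],.056,cam("top"))*1000)
E
```

```text
wrist 44.0 (477.060606060606, 315.53409090909093) [640.9455 164.3619  70.    ]
wrist 644.0 (538.6185300207039, 280.1938405797101) [615.1219 211.2227  70.    ]
wrist rim 584.9324340820312 230.43389892578125 49.16059112548828 3435 median [574.9969 232.1361] px [550.0789 230.0273]
[[579.4538 226.5125  56.    ]]
top 24.5 (269.7755102040816, 210.74149659863943) [617.5495 211.5874  70.    ]
top rim 582.2611083984375 231.70724487304688 45.324947357177734 213 median [573.5281 238.5936] px [264.7209 225.4102]
hub t [[581.3241 229.3968  56.    ]]
```

```bash
python3 -m handwheel '[[15,40,0,0,0,0],[15,40,0,0,0,0],[15,40,0,0,0,0],[15.7,41.5,0,0,0,0],[0,0,-30,0,0,0],[0,0,-40,0,0,0],[0,0,-40,0,0,0],[0,0,-28,0,0,0]]' 45 40; python3 -m handwheel '[[0,0,0,0,0,0],[0,0,0,0,0,0],[0,0,0,0,0,0]]'; python3 -m handwheel '[[0,0,0,0,0,0],[0,0,0,0,0,0],[0,0,0,0,0,0],[0,0,0,0,0,0],[0,0,0,0,0,0]]' 8 30
```

```text
t: 37.35
tcp_pos: [0.6131, 0.2094, 0.0569]
tool_rot: [[-0.994, 0.111, -0.007], [0.111, 0.994, -0.003], [0.006, -0.003, -1.0]]
force: [-0.9, -0.3, -0.6]
finger_gap: 0.528
gripper_force: 0.0
t: 37.65
tcp_pos: [0.6175, 0.2105, 0.0642]
tool_rot: [[-0.994, 0.112, 0.003], [0.112, 0.994, 0.001], [-0.003, 0.001, -1.0]]
force: [1.2, 0.3, 0.0]
finger_gap: 0.528
gripper_force: 0.0
t: 38.15
tcp_pos: [0.6173, 0.2103, 0.0645]
tool_rot: [[-0.994, 0.112, 0.004], [0.112, 0.994, 0.001], [-0.004, 0.001, -1.0]]
force: [-0.3, -1.5, 5.6]
finger_gap: 0.169
gripper_force: 29.5
```

```bash
python3 -m handwheel '[[-7,-7.6,0,0,0,0],[-7.1,-7.5,0,0,0,0],[-9.9,-3,0,0,0,0],[-9.9,-3.1,0,0,0,0]]'; python3 -m handwheel '[[-20.2,4.7,0,0,0,0],[-15.1,14.1,0,0,0,0],[0,0,0,0,0,0]]'; python3 -c "
from h import *
s=manip.read_state();p=s['tcp_pos'][:2]*1000-[582,229];print(p,np.hypot(*p),np.degrees(np.arctan2(p[1],p[0])),s['force'],s['torque'])"
```

```text
t: 38.55
tcp_pos: [0.5843, 0.1924, 0.0645]
tool_rot: [[-0.994, 0.11, 0.006], [0.11, 0.994, 0.008], [-0.005, 0.009, -1.0]]
force: [3.2, 12.4, 0.3]
finger_gap: 0.167
gripper_force: 29.6
t: 38.85
tcp_pos: [0.5498, 0.212, 0.0646]
tool_rot: [[-0.994, 0.109, 0.009], [0.109, 0.994, 0.007], [-0.008, 0.008, -1.0]]
force: [4.5, 7.0, -1.5]
finger_gap: 0.172
gripper_force: 30.3
[-32.1821 -16.9734] 36.38379662766031 -152.19210081760693 [ 4.5461  7.0187 -1.5019] [ 1.3351 -1.0939  0.0155]
```

```bash
python3 -m handwheel '[[1.3,4.6,0,0,0,0],[-5.4,20,0,0,0,0],[5.4,20,0,0,0,0],[14.6,14.6,0,0,0,0]]'; python3 -m handwheel '[[20,5.4,0,0,0,0],[20,-5.4,0,0,0,0],[14.6,-14.6,0,0,0,0]]'; python3 -m handwheel '[[5.4,-20,0,0,0,0],[-5.4,-20,0,0,0,0],[-14.6,-14.6,0,0,0,0]]';  python3 -m handwheel '[[-20,-5.4,0,0,0,0],[-20,5.4,0,0,0,0],[-14.6,14.6,0,0,0,0]]'
```

```text
t: 39.25
tcp_pos: [0.5626, 0.2668, 0.0644]
tool_rot: [[-0.994, 0.111, 0.002], [0.111, 0.994, -0.002], [-0.002, -0.002, -1.0]]
force: [1.1, -8.0, 7.2]
finger_gap: 0.17
gripper_force: 31.2
t: 39.55
tcp_pos: [0.6181, 0.2545, 0.0644]
tool_rot: [[-0.994, 0.109, 0.001], [0.109, 0.994, 0.003], [-0.001, 0.003, -1.0]]
force: [-8.1, 0.0, 10.8]
finger_gap: 0.177
gripper_force: 31.6
t: 39.85
tcp_pos: [0.6055, 0.1986, 0.0644]
tool_rot: [[-0.994, 0.112, 0.006], [0.112, 0.994, 0.004], [-0.005, 0.005, -1.0]]
force: [-0.2, 8.1, 7.8]
finger_gap: 0.173
gripper_force: 31.2
t: 40.15
tcp_pos: [0.5502, 0.2113, 0.0646]
tool_rot: [[-0.993, 0.114, 0.006], [0.114, 0.993, 0.0], [-0.006, 0.001, -1.0]]
force: [8.3, 2.6, -0.3]
finger_gap: 0.17
gripper_force: 30.6
```

```bash
python3 -m handwheel '[[-5.4,20,0,0,0,0],[5.4,20,0,0,0,0],[14.6,14.6,0,0,0,0]]'; python3 -m handwheel '[[20,5.4,0,0,0,0],[20,-5.4,0,0,0,0],[14.6,-14.6,0,0,0,0]]'; python3 -m handwheel '[[5.4,-20,0,0,0,0],[-5.4,-20,0,0,0,0],[-14.6,-14.6,0,0,0,0]]';  python3 -m handwheel '[[-20,-5.4,0,0,0,0],[-20,5.4,0,0,0,0],[-14.6,14.6,0,0,0,0],[0,0,0,0,0,0]]'; python3 - <<'E'
from h import *
for n in("wrist","top"):
    im,d,C=snap(n,n+"16")
    print(n)
    [print(*b) for b in blobs(im,C,(14,50,110),(35,200,255),.021,200)]
    [print("jaw",*b) for b in blobs(im,C,(100,120,60),(125,255,255),.034,100)]
E
```

```text
t: 40.45
tcp_pos: [0.5626, 0.2668, 0.0644]
tool_rot: [[-0.994, 0.111, 0.002], [0.111, 0.994, -0.002], [-0.002, -0.002, -1.0]]
force: [2.4, -8.3, 7.4]
finger_gap: 0.175
gripper_force: 31.4
t: 40.75
tcp_pos: [0.618, 0.2545, 0.0644]
tool_rot: [[-0.994, 0.109, 0.001], [0.109, 0.994, 0.003], [-0.001, 0.003, -1.0]]
force: [-6.5, 0.4, 11.1]
finger_gap: 0.173
gripper_force: 31.7
t: 41.05
tcp_pos: [0.6055, 0.1986, 0.0645]
tool_rot: [[-0.994, 0.112, 0.006], [0.112, 0.994, 0.004], [-0.005, 0.005, -1.0]]
force: [-0.7, 8.0, 6.3]
finger_gap: 0.175
gripper_force: 31.3
t: 41.45
tcp_pos: [0.5486, 0.2144, 0.0645]
tool_rot: [[-0.994, 0.11, 0.004], [0.11, 0.994, 0.003], [-0.004, 0.003, -1.0]]
force: [-1.0, 3.4, 5.2]
finger_gap: 0.178
gripper_force: 31.3
wrist
[ 18. 443.] [640.4  16.4] [29.4 25.7] 81.6
[634. 435.] [679.1 393.3] [56.6 10.2] 8.6
[519. 306.] [579.1 318.9] [19.4  6.7] -87.7
[587. 301.] [580.2 356.9] [53.4  7.1] 86.8
[612. 245.] [549.1 364.6] [28.6  8. ] -86.7
[393.  79.] [458.3 257.9] [13.5 12. ] 83.7
[311.  83.] [456.  221.4] [33.4 24.5] -89.5
[596.  68.] [464.1 347.2] [18.5 12.8] 80.8
[359.  66.] [451.4 241.4] [21.5 17.7] -89.3
[446.  80.] [462.3 281. ] [28.  17.4] -38.7
[604.  45.] [453.7 349.1] [8.9 8.3] -83.0
[375.  42.] [442.2 250.2] [10.8  8. ] 80.1
[626.  35.] [451.5 357.6] [12.2 11.5] 70.4
[492.  31.] [443.1 301. ] [8.9 8.9] -13.7
jaw [ 16. 358.] [576.1  53.8] [103.8  25.7] -21.4
top
[356. 237.] [554.8 -18. ] [190.4  93. ] -6.3
[247. 126.] [912.1 266.1] [280.5 156.2] 88.3
[594.  89.] [ 960.  -680.1] [300.9 148.5] 83.6
[363. 105.] [977.5 -16.2] [286.3 266.9] 0.4
jaw [449. 314.] [ 339.7 -253.2] [70.9 23.8] -56.1
jaw [368. 301.] [376.  -43.1] [121.7  25.5] -38.6
jaw [337. 233.] [560.3  35.7] [127.3  10.1] -6.4
jaw [480. 123.] [ 862.9 -370.9] [67.6 22.2] -28.9
jaw [151. 108.] [913.6 539.6] [231.  197.4] -79.7
jaw [584.  79.] [ 980.  -669.8] [104.   33.3] -89.8
```

```bash
python3 -m handwheel '[[-5.4,20,0,0,0,0],[5.4,20,0,0,0,0],[14.6,14.6,0,0,0,0]]'; python3 -m handwheel '[[20,5.4,0,0,0,0],[20,-5.4,0,0,0,0],[14.6,-14.6,0,0,0,0]]'; python3 -m handwheel '[[5.4,-20,0,0,0,0],[-5.4,-20,0,0,0,0],[-14.6,-14.6,0,0,0,0],[0,0,0,0,0,0]]'; cat > chk.py <<'E'
from h import *
s=manip.read_state();p=s['tcp_pos'][:2]*1000-[584,232.5];print("ang",np.degrees(np.arctan2(p[1],p[0])),np.hypot(*p),s["force"])
im,d,C=snap("top","chk")
[print(*b) for b in blobs(im,C,(14,50,110),(35,200,255),.021,300,5000)]
J=[b for b in blobs(im,C,(100,120,60),(125,255,255),.034,100) if abs(b[1][0]-560)<40 and abs(b[1][1])<150]
for b in J: print("jaw",b,"travel",(np.array([568.8,107.6])-b[1])@[.110,.994])
E
python3 chk.py
```

```text
t: 41.85
tcp_pos: [0.5625, 0.2667, 0.0644]
tool_rot: [[-0.994, 0.111, 0.001], [0.111, 0.994, -0.002], [-0.001, -0.002, -1.0]]
force: [1.2, -6.8, 8.8]
finger_gap: 0.171
gripper_force: 31.6
t: 42.15
tcp_pos: [0.6182, 0.2542, 0.0644]
tool_rot: [[-0.994, 0.109, 0.001], [0.109, 0.994, 0.003], [-0.001, 0.003, -1.0]]
force: [-8.0, -0.9, 12.3]
finger_gap: 0.174
gripper_force: 32.0
t: 42.55
tcp_pos: [0.6025, 0.1971, 0.0644]
tool_rot: [[-0.994, 0.113, 0.001], [0.113, 0.994, 0.002], [-0.001, 0.002, -1.0]]
force: [-1.9, 0.6, 9.2]
finger_gap: 0.171
gripper_force: 31.6
ang -62.43191043655778 39.906579299286605 [-1.8844  0.6469  9.2234]
[362. 238.] [552.6 -34.9] [190.7  94.7] -6.2
[251. 127.] [912.  264.6] [282.9 156.2] 88.3
[594.  95.] [ 953.2 -679.8] [307.3 107.4] 88.9
[595.  70.] [1022.1 -714.1] [186.6  24.8] 88.0
[363. 106.] [978. -17.] [286.3 267.1] 0.1
jaw (array([343., 229.]), array([569.5,  18.5]), array([102.8,  10.3], dtype=float32), -6.5) travel 88.48839999999998
```

```bash
python3 -m handwheel '[[-10,-2.7,0,0,0,0],[-10,-2.7,0,0,0,0],[-10,2.7,0,0,0,0],[-10,2.7,0,0,0,0],[0,0,0,0,0,0]]'; python3 chk.py; python3 - <<'E'
from h import *
im,d,C=snap("wrist","dial")
# dial predicted position: jaw y ~-7 -> +63 behind, +83 x ; print in-view pixel
v=np.array([.110,.994]);u=np.array([.994,-.110]);b=np.array([558.5,16.5])
for n in("wrist","top"):
    s=manip.read_state();C=cam(n,s)
    q=b+83*u+(-10+63+16)*v;print(n,px([[q[0]/1000,q[1]/1000,.05]],C))
E
```

```text
t: 43.1
tcp_pos: [0.5641, 0.1981, 0.0644]
tool_rot: [[-0.994, 0.112, 0.004], [0.112, 0.994, 0.001], [-0.004, 0.002, -1.0]]
force: [1.4, 0.5, 7.4]
finger_gap: 0.167
gripper_force: 31.5
ang -120.09496337182475 39.70768539729608 [1.3971 0.4774 7.3565]
[362. 238.] [552.5 -34.5] [191.1  95.3] -6.6
[247. 126.] [912.  264.7] [283.2 156.2] 88.3
[593.  90.] [ 961.7 -679.9] [303.  145.7] 84.7
[363. 106.] [977.3 -16.3] [286.6 267. ] 0.4
jaw (array([343., 232.]), array([561.2,  19.4]), array([119.6,  10.3], dtype=float32), -6.5) travel 88.50679999999998
wrist [[111.5911 464.2905]]
top [[320.8524 200.0174]]
```

```bash
python3 -m handwheel '[[-7.6,6,0,0,0,0],[-6.3,7.4,0,0,0,0],[0,0,0,0,0,0],[0,0,0,0,0,0]]'; python3 chk.py | grep -E "ang|jaw"; python3 -m handwheel '[[0,0,0,0,0,0],[0,0,0,0,0,0],[0,0,0,0,0,0]]' 45;  python3 -m handwheel '[[0,0,20,0,0,0],[0,0,40,0,0,0],[0,0,40,0,0,0],[0,-40,40,0,0,0],[0,-45,0,0,0,0],[0,-45,0,0,0,0],[0,0,0,0,0,0],[0,0,0,0,0,0]]'; python3 - <<'E'
from h import *
def dial(im,C,c0,f):
    """angles (deg, clockwise positive seen from above, about the dial centre, in bed frame) of green, red, needle"""
    hsv=cv2.cvtColor(im,cv2.COLOR_BGR2HSV)
    yy,xx=np.mgrid[:480,:640];P=plane(np.c_[xx.ravel(),yy.ravel()],.050,C)[:,:2]*1000
    near=np.hypot(*(P-c0).T)<40
    H=hsv.reshape(-1,3)
    white=near&(H[:,1]<40)&(H[:,2]>200)
    green=near&(abs(H[:,0].astype(int)-65)<20)&(H[:,1]>100);red=near&((H[:,0]<8)|(H[:,0]>172))&(H[:,1]>150)
    m=((white|green|red).reshape(480,640)*255).astype(np.uint8)
    c=max(cv2.findContours(m,cv2.RETR_EXTERNAL,cv2.CHAIN_APPROX_NONE)[0],key=cv2.contourArea)
    pc=plane(c[:,0],.050,C)[:,:2]*1000;(x,y),r=cv2.minEnclosingCircle(pc.astype(np.float32))
    D=P-[x,y];rr=np.hypot(*D.T);an=np.degrees(np.arctan2(D[:,1],D[:,0]))
    print(f,"centre",x,y,r)
    for n,k in(("green",green),("red",red),("dark",(H[:,2]<110)&(rr<19)&(rr>6))):
        k=k&(rr<r)
        if k.sum(): z=np.exp(1j*np.radians(an[k])).mean();print(n,k.sum(),np.degrees(np.angle(z)).round(1),abs(z).round(2),"spread",np.ptp(((an[k]-np.degrees(np.angle(z))+180)%360)-180).round(1))
K,M=manip.camera_params("wrist")["K"],manip.camera_params("wrist")["mount"]
T=np.eye(4);T[:3,:3]=np.array([[-0.994,0.112,0.001],[0.112,0.994,0],[-0.001,0,-1.]]);T[:3,3]=[.5548,.0486,.2011]
C=(K,T@M);dial(cv2.imread("pics/w14.png"),C,plane([(452,313)],.05,C)[0,:2]*1000,"open")
im,d,C=snap("wrist","dial2");dial(im,C,plane([(452,313)],.05,(K,T@M))[0,:2]*1000-104*np.array([.11,.994]),"now")
[print(*b) for b in blobs(im,C,(14,50,110),(35,200,255),.021,1000)]
E
```

```text
t: 43.6
tcp_pos: [0.5504, 0.2113, 0.0644]
tool_rot: [[-0.994, 0.112, 0.004], [0.112, 0.994, 0.0], [-0.004, 0.001, -1.0]]
force: [0.7, -0.6, 8.5]
finger_gap: 0.168
gripper_force: 31.6
ang -147.68769325090292 39.72155394265996 [ 0.715  -0.5532  8.4678]
jaw (array([342., 234.]), array([558.5,  19.5]), array([124.9,   9.8], dtype=float32), -6.5) travel 88.70439999999999
t: 43.95
tcp_pos: [0.5481, 0.2107, 0.0616]
tool_rot: [[-0.994, 0.112, -0.002], [0.112, 0.994, -0.001], [0.002, -0.001, -1.0]]
force: [0.4, -0.0, 0.3]
finger_gap: 0.53
gripper_force: 0.0
t: 44.75
tcp_pos: [0.5485, 0.0847, 0.1974]
tool_rot: [[-0.993, 0.114, -0.001], [0.114, 0.993, 0.0], [0.001, 0.0, -1.0]]
force: [-0.4, 1.4, -0.3]
finger_gap: 0.529
gripper_force: 0.0
open centre 648.288818359375 160.0937957763672 32.1705436706543
green 69 118.1 0.98 spread 43.0
red 58 63.0 0.99 spread 34.8
dark 59 -67.5 0.81 spread 134.9
now centre 643.0176391601562 73.70341491699219 4.298803329467773
red 59 160.7 0.02 spread 356.1
[ 11. 342.] [ 642.3 -218.7] [85.8 34.3] -21.5
[180. 205.] [552.5 -32.2] [188.8  95.4] -6.9
```

```bash
python3 -m handwheel '[[40,-10,0,0,0,0],[40,-10,0,0,0,0],[0,0,0,0,0,0],[0,0,0,0,0,0]]'; python3 - <<'E'
from h import *
im,d,C=snap("wrist","dial3")
hsv=cv2.cvtColor(im,cv2.COLOR_BGR2HSV).astype(int)
c0=px([[.634,.056,.05]],C)[0];print(c0)
yy,xx=np.mgrid[:480,:640];near=np.hypot(xx-c0[0],yy-c0[1])<60
g=near&(abs(hsv[...,0]-65)<22)&(hsv[...,1]>100);r=near&((hsv[...,0]<8)|(hsv[...,0]>172))&(hsv[...,1]>150)
for n,k in(("g",g),("r",r)):
    print(n,k.sum(),xx[k].mean() if k.any() else 0,yy[k].mean() if k.any() else 0)
gray=cv2.cvtColor(im,cv2.COLOR_BGR2GRAY)
x0,y0=c0.astype(int)
sub=gray[y0-44:y0+44:2,x0-44:x0+44:2]
G=g[y0-44:y0+44:2,x0-44:x0+44:2];R=r[y0-44:y0+44:2,x0-44:x0+44:2]
for a,b,c in zip(sub,G,R): print("".join("G" if q else "R" if w else " .:-=+*#%@"[9-min(9,v//26)] for v,q,w in zip(a,b,c)))
E
```

```text
t: 45.2
tcp_pos: [0.6288, 0.0671, 0.1959]
tool_rot: [[-0.994, 0.11, -0.003], [0.11, 0.994, 0.0], [0.003, -0.0, -1.0]]
force: [-0.5, 0.1, -0.1]
finger_gap: 0.525
gripper_force: 0.0
[307.7637 230.3143]
g 65 326.84615384615387 227.58461538461538
r 71 330.9154929577465 241.8732394366197
+==+###########################*=====+-....:
*==+############################+===++-.....
*+++############################++++++=:....
##++############################++++++=:....
##++*******#####################++++++=:....
##+++++++++*####################++++++=:....
##+++++++++*###################*++++++=:....
##+++++++++*####################+++++++=:...
##+++++++++*####################++++++++-...
##+++++++++*####################++++++++-...
##+++++++++*####################++++++++-...
##+++++++++*#######*****#######*++++++++=:..
#*++++++++++*##*****+++*****###*++++++++=:..
#*++++++++++***++==-----==++***+++++++++=:..
*++++++++++**+=-------------++**++++++++=:..
++++++++++**+----------------=+**+++++++=:..
+++++++++*+=----------:--------=+*+++++++-..
++++++++++=---:----------------++**++++++-..
++++++
[... 463 characters left out ...]
*%%%*--------*RRR*+++++-.
++++++=------------*%%%*--------*RRR*+++++-.
++++++=------------+#%#=-------=RRRR*+++++-.
++++++=-------------=+=----------=++++++++-.
=======-----------------------------+======:
-------=----------------------------=-----: 
-------=---------------------------=------: 
=========--------------------------==------ 
********+=------------------------+*+++++++-
*********+=----------------------+*********+
**********+=--------------------+***********
***********+=------------------+************
*************+=--------------+**************
***************+=---------=++***************
******************+++==++*******************
*******************************************+
```

```bash
python3 -m handwheel '[[-35,-45,0,0,0,0],[-35,-45,0,0,0,0],[0,-20,0,0,0,0],[0,0,0,0,0,0],[0,0,0,0,0,0]]'; python3 - <<'E'
from h import *
im,d,C=snap("wrist","fin")
v=np.array([.110,.994]);u=np.array([.994,-.110]);b0=np.array([558.5,16.5])
for nm,lo,hi in(("board",(14,50,90),(22,255,255)),("blocks",(23,50,90),(34,255,255))):
  for b in blobs(im,C,lo,hi,.021,400):
    q=b[1]-b0;print(nm,b,"bed",q@u,q@v)
hsv=cv2.cvtColor(im,cv2.COLOR_BGR2HSV)
# depth (height) & hue along block row, and profile of stop/board gap
K,E=C
for x in(-70,-50,-30,-10,10,30,50,70):
    l=[]
    for y in range(-106,0,3):
        p=b0+x*u+y*v;c=px([[p[0]/1000,p[1]/1000,.021]],C)[0].round().astype(int)
        h=hsv[c[1],c[0]];l.append("Y" if 23<=h[0]<=34 and h[1]>50 else "b" if 14<=h[0]<23 and h[1]>50 else "o" if h[0]<14 and h[1]>120 else ".")
    print(x,"".join(l))
E
```

```text
t: 45.75
tcp_pos: [0.5672, -0.0324, 0.1989]
tool_rot: [[-0.994, 0.111, 0.002], [0.111, 0.994, 0.001], [-0.002, 0.001, -1.0]]
force: [-0.4, 0.7, -0.1]
finger_gap: 0.521
gripper_force: 0.0
board (array([466., 471.]), array([875.4,  97.8]), array([48.9, 30.6], dtype=float32), 83.6) bed 306.05559999999997 115.67119999999998
board (array([626., 457.]), array([876.8, 271.8]), array([70.7, 32.2], dtype=float32), 41.7) bed 288.3071999999999 288.7812
board (array([331., 184.]), array([552.5, -33.1]), array([188. ,  92.9], dtype=float32), -6.5) bed -0.5080000000000002 -49.9624
board (array([505.,  37.]), array([449.2, 121.9]), array([45.3, 22.7], dtype=float32), 83.6) bed -120.2382 92.7446
board (array([601.,  32.]), array([454.4, 190.3]), array([37.2, 25.5], dtype=float32), 59.2) bed -122.59340000000002 161.30620000000002
blocks (array([ 78., 302.]), array([ 629.7, -270. ]), array([125.1,  94. ], dtype=float32), -84.4) bed 102.28780000000005 -276.949
-70 ....bbbYbYYYYYbYYbYbbbbbbbbbbbbbbbb.
-50 ....bYbYYbYbYYbYbYbbbbbbbbbbbbbbbbb.
-30 ....bYYbYbYYYYYYYbbbbbbbbbbbbbbbbbb.
-10 ....YbYYYbYbbYYbYbbbbbbbbbbbbbbbbbb.
10 ....YYYYYbbYbbbbYbbbbbbbbbbbbbbbbbb.
30 ....bYYbbYbYbbYbbbYbbbbbbbbbbbbbbbb.
50 ....bbYbbbYYbbbYbbYbbbbbbbbbbbbbbbb.
70 ...o...............bbbbbbbbbbbbbbbb.
```

```bash
python3 -c "
from plant import manip
print(manip.hand_in())"
```

```text
the job is handed in; nothing more can be done
None
```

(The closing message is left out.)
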